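# Set up the draining stand and hang the baskets

## Robot

A 6-joint arm with a two-finger parallel gripper is mounted at the origin on a cart in front of the work surface, level with it; the furniture and walls round the work are solid. World frame = base frame: x ahead of the robot, y to its left, z up, the work surface at z = 0. Lengths are in m, angles in degrees, forces in N, time in s.
With the tool pointing down it reaches from about 0.325 to 0.775 m from the base axis. Payload 5.5 kg.
Tool frame: the origin (TCP) lies at the very end of the fingers, on their centre line; the grasp point (between the pads) lies 19 mm behind it; z points along the fingers, y is the direction in which the jaws open and shut (so a half turn about z gives the same grasp; the last joint's range is limited). The gripper opens to 85 mm and grips with 20 to 120 N. Pads are 22 mm wide; open, the fingers measure 114 mm over their backs; the gripper's body (76 mm by 85 mm) begins 54 mm behind the grasp point. The pads swing forward as they close: fully open they stand 13 mm farther back than shut.
Start: joints at [-78.306, 5.22, 70.514, -0, 104.267, -3.249], TCP at [0.155, -0.58, 0.231] pointing down, gripper open.
Joint ranges: [-164.24, 164.24], [-49.07, 125.15], [9.68, 141.18], [-86.29, 266.29], [3.28, 154.24], [-151.56, 151.56]. Speed limits (degrees/s): [147.25, 147.25, 172.46, 180, 180, 180].

## Interface

Orientations are given as a 3x3 rotation matrix whose columns are the frame's x, y, z axes.
In Python, from rig import readout, eyes, ticket gives the robot as it stands.
- The arm moves only by the tool send_rows, never from a script. Its argument "increments" is one flat list of numbers, 4 for each row, row after row: the shift along the tool's x, y, z in m, then the turn about the tool's z in degrees. A call has 1 to 10 rows; each row is the pose to reach, as a shift and turn from the pose commanded when the call began, along the tool's axes at that moment; what a row does not reach only later rows make up. A row lasts 1/8 s, in which the tool goes at most 62.5 mm and 10.7 degrees, less where a joint would pass 70% of its speed; a pose out of reach is approached as far as the arm can. A call with a gripper value outside its range is refused whole. "grip" is the gripper's target within -1 to 1 (shut at 1, half-way at 0, fully open at -1), set as the call begins (left out, the last holds). The fingers move at their own pace and stop on an object; the grip force is fixed at half the most. Time passes only in rows, so rows that repeat a pose let the fingers close. It gives the time, the measured TCP pose, the force and the opening at its end, in the units of the state.
- readout.sense(): the state, without advancing time (a new reading comes with each control period).
- eyes.grab_frame(name): name is "side" or "top" or "wrist"; returns the picture (420x560x3 uint8, red, green, blue); there is no depth.
- eyes.camera_params(name): a dict with "fx", "fy", "cx", "cy" (pixels), "distortion" ([k1, k2, p1, p2, k3] as OpenCV has them; the pictures are not rectified), "extrinsics" (4x4, takes a point from world to camera coordinates). Camera axes: x right, y down, z forward; pixel columns grow to the right and rows downward; lengths in m; the calibration is good to about 2 mm. A picture is of the moment at which its call begins: read the wrist's pose just before it. camera_params takes no time and is no camera call; for the wrist camera it gives the pose at the moment of the call.
- ticket.close_job(): hands the job in, once; it reports no verdict.
The state is a dict: "t": time; "joint_pos": joint angles; "dq": joint speeds; "joint_efforts": joint torques, N m; "ee_pos": TCP position; "eef_rot": TCP orientation; "force": force on the tool from outside, world axes, zero at the start; "wrist_torque": the same for the moment, N m; "finger_gap": opening from 0.0 (shut) to 1.0 (fully open).
Only numpy, scipy, OpenCV 4.12 (cv2) and the standard library are available. Lean on these libraries where they do the work, as an engineer would, in place of code of your own. Each camera call takes 0.05 s, during which the arm holds its last target.

## Task

Set up the draining stand: first raise its telescoping mast by the grip on top until the sprung button pops out through the hole in the outer tube, then level the stand by rolling the recessed thumbwheel until the bubble rests in the middle between the two lines. After that hang every basket on the bench by its handle on a hook of its own, and leave them hanging, with the mast still pinned and the bubble still between the lines; do not knock over the beaker or the wash bottle.

Things in the scene. Friction and masses are not known exactly. Their poses are not given: they have to be found in the camera images.
- stand: Draining stand, fixed to the bench: grey base plate 20 mm high, upright outer tube 32 mm across, its top at z = 150 mm. Origin under the tube's axis at bench level; z up, -x (where the hooks point) roughly to the robot, +y its left. Its level console (100 x 90 mm, top at 34 mm) is the base's raised end, centred at x = -50, y = -217 mm.
- mast (a joint): Height of the sliding inner tube (with cross arm and hooks), m: 0 down, 0.095 end of travel. Starts at 0.015 to 0.035; friction holds it wherever it is left; raising takes about 12 N. The outer tube's one hole (dark ring on its -x face, 115 mm above the bench) meets the button at mast = 0.070: there the button snaps out and blocks travel both ways (play 1 mm).
- button (a joint): Sprung steel button, 10 mm across, on the inner tube, facing the stand's -x. Travel in m: about 0.008 while it is held in, hidden behind the outer tube's wall; 0 when it has popped out through the hole and shows 6 mm proud of the tube. Pushing it in against its spring (about 4 N) frees the tube again.
- mast_grip (a point): Middle of the black grip on top of the mast: an upright post 20 mm square and 40 mm tall (this point is 20 mm below its top), its faces along the stand's x and y. The cross arm's black centre block (30 x 34 mm) ends 19 mm below this point. It is at z = 0.202 + mast, and about 0.272 when pinned.
- hook_1 (a point): Bottom of the dip of the first (stand's +y end) hook (top of the rod), where a handle rests. Hook: 8 mm rod from the cross arm towards the stand's -x, dipping here, 70 mm before the mast's axis, then turning up; its tip is 21 mm farther out to -x, tip top 22 mm above this point. Cross arm (16 mm rod along y) 20 mm higher than this point. Hooks 80 mm apart; height 0.150 + mast.
- hook_2 (a point): Bottom of the dip of the second hook (top of the rod), where a handle rests. Hook: 8 mm rod from the cross arm towards the stand's -x, dipping here, 70 mm before the mast's axis, then turning up; its tip is 21 mm farther out to -x, tip top 22 mm above this point. Cross arm (16 mm rod along y) 20 mm higher than this point. Hooks 80 mm apart; height 0.150 + mast.
- hook_3 (a point): Bottom of the dip of the third hook (top of the rod), where a handle rests. Hook: 8 mm rod from the cross arm towards the stand's -x, dipping here, 70 mm before the mast's axis, then turning up; its tip is 21 mm farther out to -x, tip top 22 mm above this point. Cross arm (16 mm rod along y) 20 mm higher than this point. Hooks 80 mm apart; height 0.150 + mast.
- hook_4 (a point): Bottom of the dip of the fourth (stand's -y end) hook (top of the rod), where a handle rests. Hook: 8 mm rod from the cross arm towards the stand's -x, dipping here, 70 mm before the mast's axis, then turning up; its tip is 21 mm farther out to -x, tip top 22 mm above this point. Cross arm (16 mm rod along y) 20 mm higher than this point. Hooks 80 mm apart; height 0.150 + mast.
- wheel_top (a point): Top of the recessed levelling thumbwheel's rim (fixed point, 41 mm above the bench). Black knurled wheel, 40 mm diameter, 10 mm wide, axle along the stand's y, sunk in the console so that only a 7 mm high, 30 mm long arc stands out; the console round it is flat except the vial (8 mm proud) 45 mm to the +y side.
- wheel (a joint): Angle of the thumbwheel, rad, -2.4 to 2.4; grows as the top of its rim is rolled towards the stand's +x (away from the robot). 20 mm of rim travel is 1 rad. Stays where it is left; light friction, about 1 N at the rim.
- bubble (a joint): Position of the white, 14 mm long bubble in the level vial, m along the stand's +x; 0 is the middle between the two black lines (23 mm apart). It moves 10 mm per rad with the wheel, the same way as the top of the rim is rolled. Starts 11 to 20 mm off, on the -x side (towards the robot).
- vial_mid (a point): Top of the level vial at its middle: a pale green tube 74 mm long lying along the stand's x in the console, with two black lines.
- basket_a: Steel wire draining basket (may be absent; all alike), 60 x 60 x 62 mm, open on top, 0.16 kg, standing on the bench at any yaw. Origin under the middle of its floor, z up. Fixed wire bail in its y-z plane: uprights at y = +-28 mm and a roof-shaped 6 mm top wire, 152 mm high at the sides, 168 mm in the middle. A half turn about z is the same.
- basket_a_eye (a point): Underside of the peak of that basket's bail, 165 mm above its floor: this rests in a hook's dip when it hangs. The bail's plane then stands square to the hook rod. On top of the peak stands a black grip post, 16 mm square, faces along the basket's x and y, from 5 to 45 mm above this point.
- basket_b: Steel wire draining basket (may be absent; all alike), 60 x 60 x 62 mm, open on top, 0.16 kg, standing on the bench at any yaw. Origin under the middle of its floor, z up. Fixed wire bail in its y-z plane: uprights at y = +-28 mm and a roof-shaped 6 mm top wire, 152 mm high at the sides, 168 mm in the middle. A half turn about z is the same.
- basket_b_eye (a point): Underside of the peak of that basket's bail, 165 mm above its floor: this rests in a hook's dip when it hangs. The bail's plane then stands square to the hook rod. On top of the peak stands a black grip post, 16 mm square, faces along the basket's x and y, from 5 to 45 mm above this point.
- basket_c: Steel wire draining basket (may be absent; all alike), 60 x 60 x 62 mm, open on top, 0.16 kg, standing on the bench at any yaw. Origin under the middle of its floor, z up. Fixed wire bail in its y-z plane: uprights at y = +-28 mm and a roof-shaped 6 mm top wire, 152 mm high at the sides, 168 mm in the middle. A half turn about z is the same.
- basket_c_eye (a point): Underside of the peak of that basket's bail, 165 mm above its floor: this rests in a hook's dip when it hangs. The bail's plane then stands square to the hook rod. On top of the peak stands a black grip post, 16 mm square, faces along the basket's x and y, from 5 to 45 mm above this point.
- basket_d: Steel wire draining basket (may be absent; all alike), 60 x 60 x 62 mm, open on top, 0.16 kg, standing on the bench at any yaw. Origin under the middle of its floor, z up. Fixed wire bail in its y-z plane: uprights at y = +-28 mm and a roof-shaped 6 mm top wire, 152 mm high at the sides, 168 mm in the middle. A half turn about z is the same.
- basket_d_eye (a point): Underside of the peak of that basket's bail, 165 mm above its floor: this rests in a hook's dip when it hangs. The bail's plane then stands square to the hook rod. On top of the peak stands a black grip post, 16 mm square, faces along the basket's x and y, from 5 to 45 mm above this point.
- wash_bottle: White wash bottle, 200 mm tall, a bystander at the back right. Origin under its middle.
- beaker_250: Glass beaker, 92 mm tall, 79 mm wide, a bystander behind on the left. Origin under its middle.
There are look-alikes about, which are no part of the job. Leave any orange or yellow look-alike of the basket_d alone.

How it is judged:
By the outcome, as a careful person would: the job done as asked, in the order asked, and still so for the second after the job is handed in, with the robot touching nothing.
Of basket_a, basket_b, basket_c, basket_d only 3 to 4 are there at a start; the rules pass over those that are not, and their reading is None.
At some moment in a run one of basket_a, basket_b, basket_c, basket_d may be knocked a few centimetres aside while the robot is not near it.
It also fails if it takes over 200 s, if anything falls off the work surface, if the arm or the gripper's body presses on something with over 40 N, if the wrist force passes 120 N, or if a joint passes its speed limit or range.

## Working session

There is one attempt and no reset: what is moved stays moved. The work goes in short steps, Python scripts to look and compute and a tool call to move; the robot and the scene stay as the last step left them, time stands still between calls to the robot, and variables do not carry over. Pictures are saved under pics/ and viewed, and the job is handed in when it is done.

Besides the shell and the picture viewer there is one more tool, called after "Request:" as name(argument=value, ...) on one line, values as JSON. send_rows: Moves the arm, as the interface text tells. Its arguments: {"type":"object","properties":{"increments":{"type":"array","items":{"type":"number"}},"grip":{"type":"number"}},"required":["increments"]}

```bash
mkdir -p pics; ls
cat > h.py <<'E'
import numpy as np, cv2
from rig import readout, eyes, ticket
def grab(name,fn,crop=None,scale=1):
    im=eyes.grab_frame(name)
    np.save('pics/'+fn+'.npy',im)
    save(im,fn,crop,scale); return im
def save(im,fn,crop=None,scale=1):
    o=im[:,:,::-1]
    if crop: o=o[crop[1]:crop[3],crop[0]:crop[2]]
    if scale!=1: o=cv2.resize(o,None,fx=scale,fy=scale,interpolation=cv2.INTER_CUBIC)
    cv2.imwrite('pics/'+fn+'.png',o)
def ray(p,px):
    K=np.array([[p['fx'],0,p['cx']],[0,p['fy'],p['cy']],[0,0,1.]])
    u=cv2.undistortPoints(np.array([[px]],float),K,np.array(p['distortion'],float)).ravel()
    E=np.array(p['extrinsics']);R=E[:3,:3];t=E[:3,3]
    return -R.T@t, R.T@np.array([u[0],u[1],1.])
def atz(p,px,z):
    o,d=ray(p,px); return o+d*(z-o[2])/d[2]
def tri(obs):
    A=np.zeros((3,3));b=np.zeros(3)
    for p,px in obs:
        o,d=ray(p,px);d=d/np.linalg.norm(d);M=np.eye(3)-np.outer(d,d);A+=M;b+=M@o
    x=np.linalg.solve(A,b)
    return x,[np.round(proj(p,x)-px,1) for p,px in obs]
def proj(p,X):
    K=np.array([[p['fx'],0,p['cx']],[0,p['fy'],p['cy']],[0,0,1.]]);E=np.array(p['extrinsics'])
    r,_=cv2.projectPoints(np.array(X,float).reshape(-1,1,3),cv2.Rodrigues(E[:3,:3])[0],E[:3,3],K,np.array(p['distortion'],float))
    r=r.reshape(-1,2); return r[0] if len(r)==1 else r
E
python3 - <<'E'
from h import *
s=readout.sense();print(s)
for n in('side','top','wrist'):
    grab(n,n+'0',scale=1.4);p=eyes.camera_params(n);E=np.array(p['extrinsics']);print(n,p['fx'],p['cx'],p['cy'],p['distortion'],-E[:3,:3].T@E[:3,3],E[:3,:3].round(3).tolist())
E
```

```text
pics
{'t': 0.0, 'joint_pos': array([-7.83063512e+01,  5.26442274e+00,  7.05824240e+01, -4.51382777e-04,
        1.04266937e+02, -3.24886810e+00]), 'dq': array([-0.06330991,  0.11871211, -0.00733654, -0.05120699, -0.00438372,
       -0.0128818 ]), 'joint_efforts': array([-7.95478354e-04, -4.58729017e+01, -4.18023026e+01, -1.93167616e-04,
        1.13329556e-02,  1.77779434e-06]), 'ee_pos': array([ 0.15464586, -0.57943339,  0.23013177]), 'eef_rot': array([[ 9.66185525e-01,  2.57847557e-01, -4.09975496e-04],
       [ 2.57847861e-01, -9.66183577e-01,  1.94313135e-03],
       [ 1.04920081e-04, -1.98313669e-03, -9.99998028e-01]]), 'force': array([0.32595677, 0.20423364, 1.02224878]), 'wrist_torque': array([ 0.02481236,  0.04352052, -0.01770961]), 'finger_gap': 1.0004326951300941}
side 457.0774248135622 276.15501816701754 207.86390680271472 [0.04408821 0.         0.         0.         0.        ] [-0.03812335  1.23926446  1.34989608] [[-0.922, -0.387, -0.008], [-0.235, 0.577, -0.782], [0.307, -0.72, -0.623]]
top 480.6945315517972 283.9146552880388 197.8994899357873 [-0.12719574  0.          0.          0.          0.        ] [ 0.33602202 -0.17010869  1.87026885] [[0.003, -1.0, -0.004], [-0.994, -0.003, -0.11], [0.11, 0.004, -0.994]]
wrist 311.01462225987075 278.71967680178324 211.40469153965392 [-0.05533435  0.          0.          0.          0.        ] [ 0.21837    -0.56242696  0.37268725] [[0.258, -0.966, -0.001], [-0.933, -0.249, 0.259], [-0.25, -0.065, -0.966]]
```

View pics/side0.png

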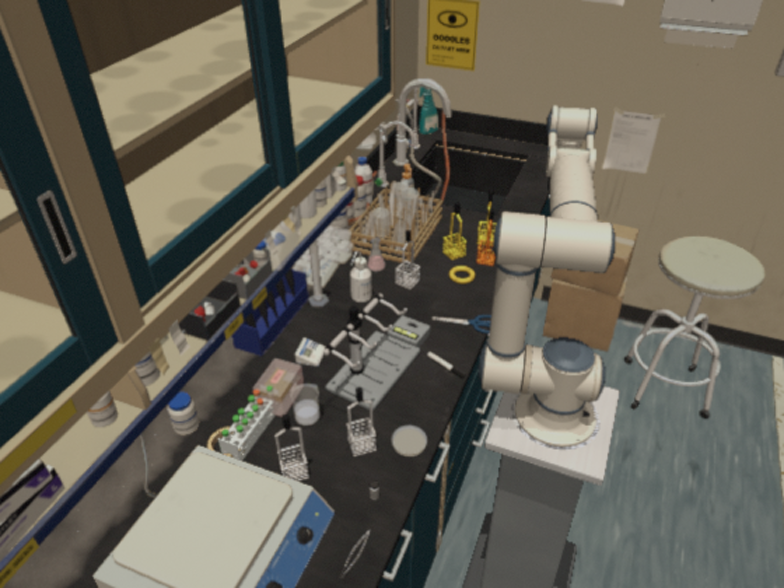

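View pics/top0.png

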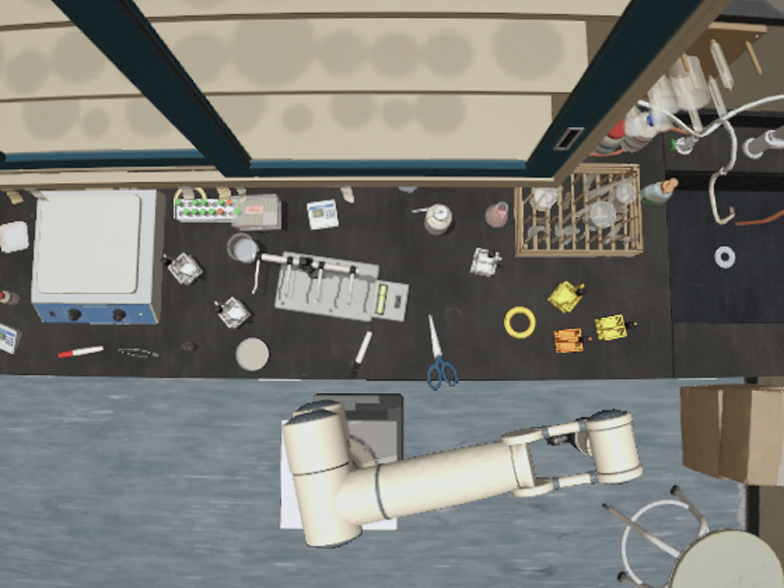

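View pics/wrist0.png

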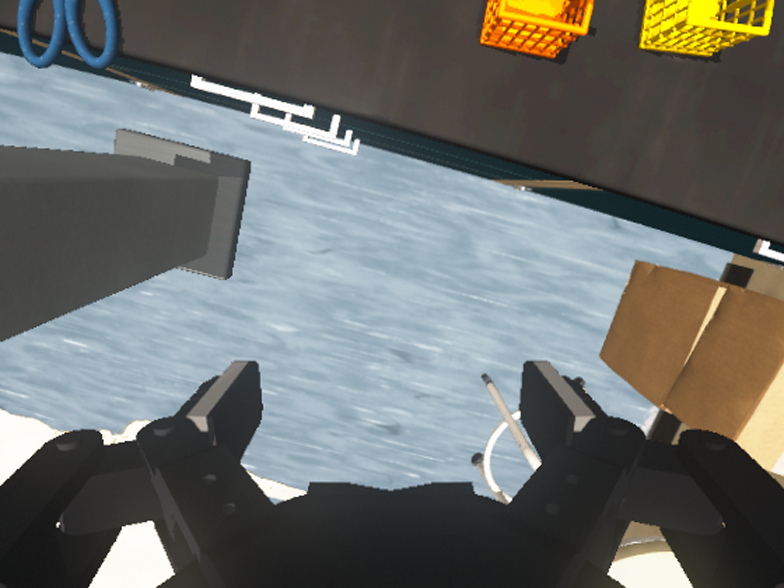

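Run:
```python
from h import *
t=np.load('pics/top0.npy');s=np.load('pics/side0.npy')
save(t,'t1',(165,165,305,240),5.5)
save(t,'t2',(110,160,210,240),7)
save(t,'t3',(320,160,380,210),10)
save(s,'s1',(225,200,315,295),6)
save(s,'s2',(185,265,275,350),6.5)
save(s,'s3',(270,155,320,210),10)
```

```text
(no output)
```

View pics/t1.png

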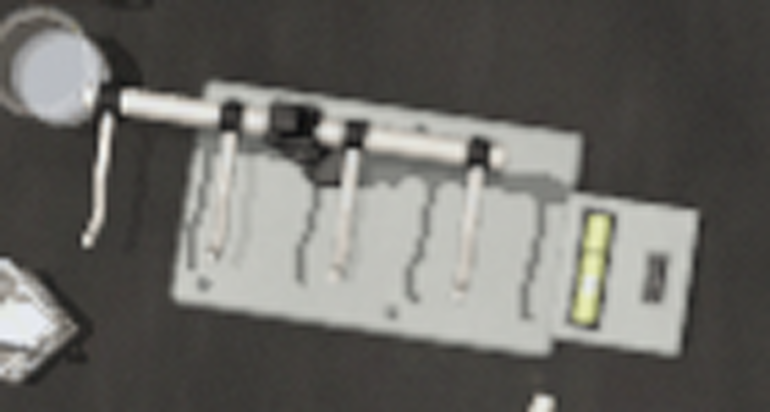

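View pics/t2.png

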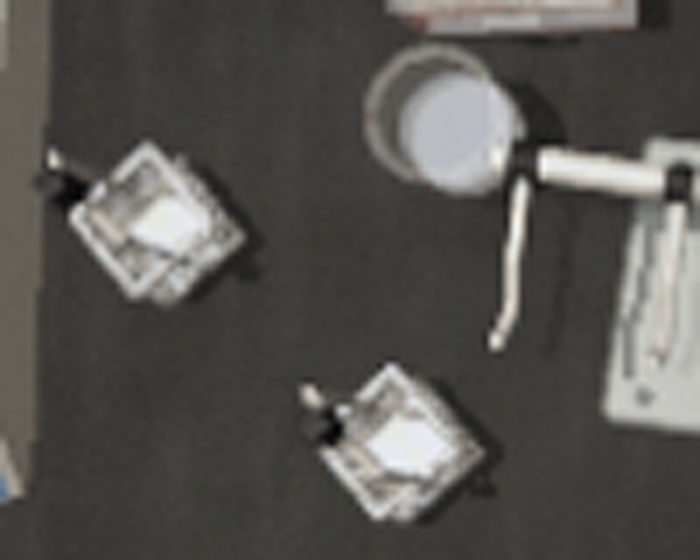

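View pics/t3.png

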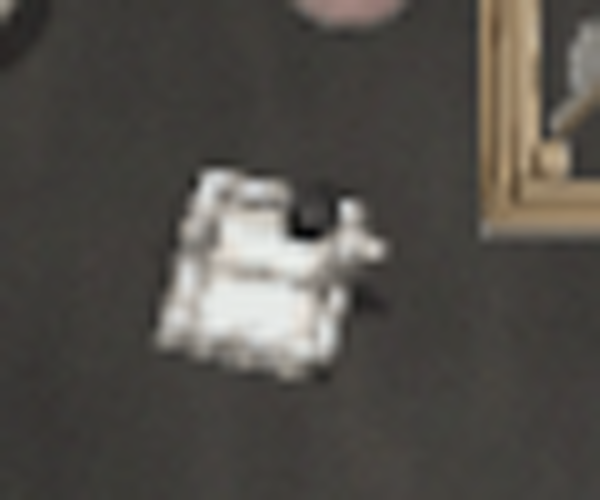

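View pics/s1.png

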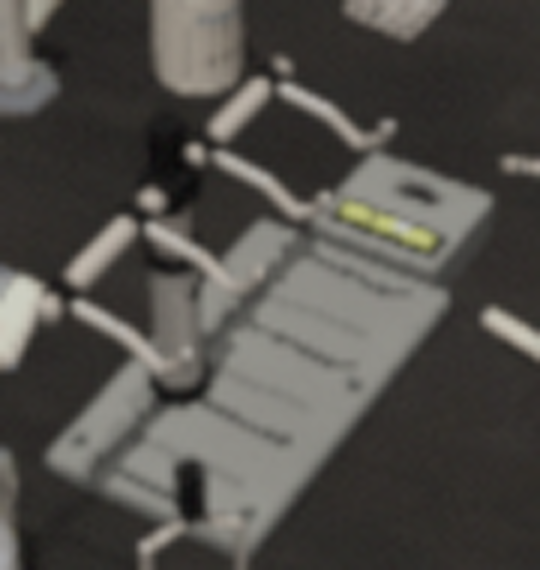

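View pics/s2.png

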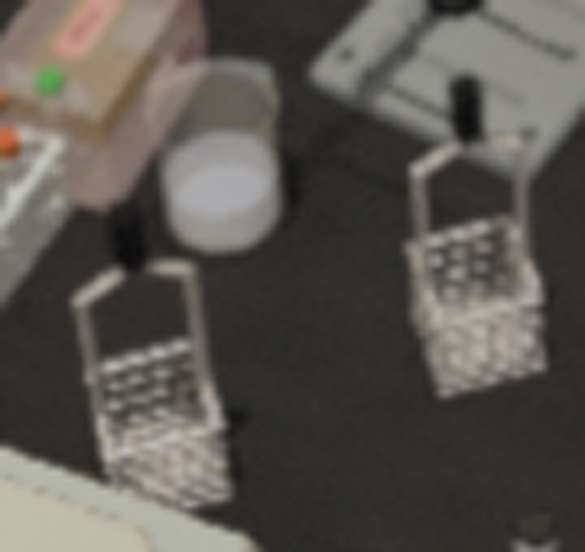

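View pics/s3.png

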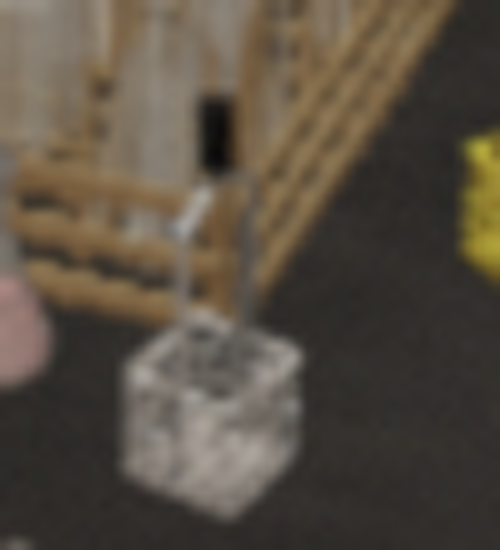

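```bash
cat > fit.py <<'E'
from h import *
from scipy.optimize import least_squares
P={n:eyes.camera_params(n) for n in('top','side')}
def c(cr,s): return lambda u,v:((u+.5)/s-.5+cr[0],(v+.5)/s-.5+cr[1])
T=c((165,165),5.5);S=c((225,200),6)
def st(q,X): 
    x,y,a,m=q; X=np.array(X,float); ca,sa=np.cos(a),np.sin(a)
    return np.array([x+ca*X[0]-sa*X[1],y+sa*X[0]+ca*X[1],X[2]+(m if len(X)>3 and X[3] else 0)])
obs=[('top',T(700,210),(0,-.262,.034)),('top',T(682,355),(-.1,-.262,.034)),
('top',T(88,242),(-.089,.12,.170,1)),('top',T(213,257),(-.089,.04,.170,1)),('top',T(335,277),(-.089,-.04,.170,1)),('top',T(458,296),(-.089,-.12,.170,1)),
('top',T(295,118),(0,0,.222,1)),
('side',S(185,352),(-.089,.12,.170,1)),('side',S(258,272),(-.089,.04,.170,1)),('side',S(325,198),(-.089,-.04,.170,1)),('side',S(389,126),(-.089,-.12,.170,1)),
('side',S(375,152),(0,-.262,.034)),('side',S(493,205),(-.1,-.262,.034)),('side',S(180,395),(-.0,0,.022))]
def f(q): return np.concatenate([proj(P[n],st(q,X))-px for n,px,X in obs])
r=least_squares(f,[.5,0,0,.025],loss='soft_l1')
print(r.x,np.degrees(r.x[2]));print(f(r.x).reshape(-1,2).round(1))
q=r.x
for n,X in dict(grip=(0,0,.202,1),h1=(-.07,.12,.15,1),h2=(-.07,.04,.15,1),h3=(-.07,-.04,.15,1),h4=(-.07,-.12,.15,1)).items(): print(n,st(q,X).round(4))
w,e=tri([(P['top'],T(655,277)),(P['side'],S(418,193))]);print('wheel',w,e)
# baskets
T2=c((110,160),7);S2=c((185,265),6.5);T3=c((320,160),10);S3=c((270,155),10)
bs={'L':[(P['top'],T2(62,185)),(P['side'],S2(130,240))],'M':[(P['top'],T2(322,425)),(P['side'],S2(467,108))],'R':[(P['top'],T3(312,212)),(P['side'],S3(215,135))]}
for k,o in bs.items(): print(k,*tri(o))
E
python3 fit.py
```

```text
[ 0.55655912  0.06797952 -0.14028469  0.02646285] -8.037720665541803
[[-0.5  0.4]
 [-0.9 -0.2]
 [ 0.2 -0.6]
 [-0.2 -0.1]
 [-0.  -0.4]
 [ 0.2 -0.6]
 [-2.1 -0.1]
 [ 0.7  0.1]
 [ 0.3  0.1]
 [ 0.2 -0.1]
 [-0.1  0.2]
 [ 0.2 -0.5]
 [ 0.6 -1.7]
 [ 0.6 -2.3]]
grip [0.5566 0.068  0.2285]
h1 [0.504  0.1966 0.1765]
h2 [0.4928 0.1174 0.1765]
h3 [0.4817 0.0382 0.1765]
h4 [ 0.4705 -0.0411  0.1765]
wheel [ 0.47506011 -0.16193141  0.03003509] [array([-0. , -0.1]), array([0.1, 0. ])]
L [0.56385473 0.43197766 0.18491909] [array([0.1, 0.2]), array([-0.2, -0. ])]
M [0.44206726 0.29073125 0.18828671] [array([-0. , -0.1]), array([0.1, 0. ])]
R [ 0.5850247  -0.39995609  0.18748176] [array([-0. , -0.1]), array([0., 0.])]
```

```bash
cat > b.py <<'E'
from fit import *
print('---')
for k,f_,a,b in [('L',S2,(78,300),(190,268)),('M',S2,(415,172),(522,142)),('R',S3,(185,228),(248,180))]:
    A=atz(P['side'],f_(*a),.150);B=atz(P['side'],f_(*b),.150);d=B-A
    print(k,A.round(3),B.round(3),(A+B)/2,np.linalg.norm(d),'bail dir deg',np.degrees(np.arctan2(d[1],d[0])))
# basket rim corners top view z .062
for k,f_,pts in [('L',T2,[(147,140),(245,240),(160,300),(72,215)]),('M',T2,[(392,365),(485,450),(390,520),(322,450)])]:
    W=[atz(P['top'],f_(*p),.06)[:2] for p in pts];print(k,np.round(W,3).tolist(),np.mean(W,0))
print('beaker rim',atz(P['top'],T2(425,115),.092), 'bottom liquid',atz(P['top'],T2(455,130),.0))
for z in(.3,.5,.7,.9): print(z,atz(P['top'],(250,124),z))
E
python3 b.py|sed -n '/---/,$p'
```

```text
---
L [0.586 0.451 0.15 ] [0.544 0.412 0.15 ] [0.56485627 0.43166627 0.15      ] 0.05785241963923488 bail dir deg -137.2444884022874
M [0.465 0.311 0.15 ] [0.421 0.27  0.15 ] [0.44286294 0.29061701 0.15      ] 0.0596424475322457 bail dir deg -137.27199159540902
R [ 0.59  -0.376  0.15 ] [ 0.577 -0.423  0.15 ] [ 0.58371796 -0.39955646  0.15      ] 0.04919348563740391 bail dir deg -105.08649264717133
L [[0.607, 0.43], [0.551, 0.372], [0.518, 0.419], [0.565, 0.47]] [0.56009121 0.42273375]
M [[0.483, 0.288], [0.437, 0.235], [0.399, 0.287], [0.436, 0.325]] [0.43860198 0.28386136]
beaker rim [0.61541431 0.26600332 0.092     ] bottom liquid [0.62127751 0.27103875 0.        ]
0.3 [ 0.75976044 -0.04909085  0.3       ]
0.5 [ 0.70579027 -0.06450449  0.5       ]
0.7 [ 0.65182009 -0.07991814  0.7       ]
0.9 [ 0.59784992 -0.09533178  0.9       ]
```

```bash
cat > go.py <<'E'
import sys; from h import *
def go(x,y,z,yaw):
    s=readout.sense();R=s['eef_rot'];d=R.T@(np.array([x,y,z])-s['ee_pos'])
    cur=np.degrees(np.arctan2(R[1,0],R[0,0])); t=-(yaw-cur); t=(t+90)%180-90
    print('pos',s['ee_pos'].round(4),'yaw',cur.round(2),'F',s['force'].round(1),'gap',round(s['finger_gap'],3),'t',s['t'],'j6',s['joint_pos'][5].round(1));print('inc',d.round(4),'turn',round(t,2))
if __name__=='__main__': go(*map(float,sys.argv[1:5]))
E
python3 go.py .5566 .068 .36 -8.04
```

```text
pos [ 0.1547 -0.5795  0.2304] yaw 14.94 F [ 0.4  0.  -0.2] gap 0.996 t 0.15 j6 -3.3
inc [ 0.5553 -0.5221 -0.1287] turn 22.98
```

Request:
send_rows(increments=[0,0,-0.06,0,0,0,-0.12,0,0.04,-0.04,-0.13,5,0.09,-0.085,-0.13,8,0.135,-0.127,-0.13,12,0.18,-0.17,-0.13,15,0.225,-0.212,-0.13,18,0.27,-0.254,-0.13,20,0.315,-0.296,-0.13,23,0.36,-0.338,-0.13,23])

```text
t: 1.4
ee_pos: [0.416, -0.1584, 0.3612]
eef_rot: [[0.99, -0.141, 0.0], [-0.141, -0.99, -0.0], [0.0, 0.0, -1.0]]
force: [-0.4, 0.0, 0.1]
finger_gap: 0.999
```

```bash
python3 go.py .5566 .068 .36 -8.04
```

```text
pos [ 0.416  -0.1584  0.3612] yaw -8.1 F [-0.4  0.   0.1] gap 0.999 t 1.4 j6 72.9
inc [ 0.1073 -0.244   0.0012] turn -0.06
```

Run:
```python
from h import *
import json
p=eyes.camera_params('wrist');grab('wrist','w1',scale=1.4)
json.dump({k:np.array(v).tolist() for k,v in p.items()},open('pics/w1.json','w'))
```

```text
(no output)
```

View pics/w1.png

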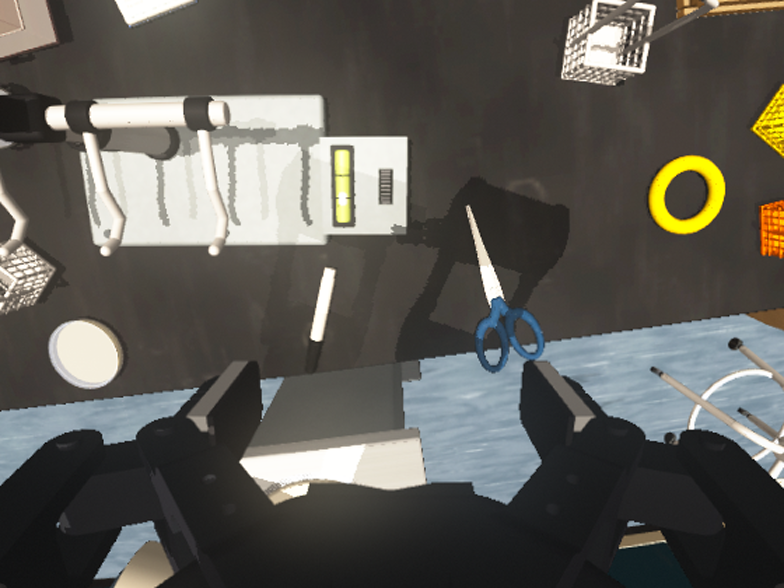

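Request:
send_rows(increments=[0.02,-0.05,0,0,0.045,-0.105,0,0,0.07,-0.16,0,0,0.095,-0.215,0,0,0.107,-0.244,0,0,0.107,-0.244,0,0])

```text
t: 2.2
ee_pos: [0.5561, 0.0679, 0.3596]
eef_rot: [[0.991, -0.137, -0.003], [-0.137, -0.991, 0.0], [-0.003, 0.0, -1.0]]
force: [1.0, 0.1, 0.0]
finger_gap: 1.0
```

```bash
python3 - <<'E'
from h import *
import json
p=eyes.camera_params('wrist');grab('wrist','w2',scale=1.4)
json.dump({k:np.array(v).tolist() for k,v in p.items()},open('pics/w2.json','w'))
E
python3 go.py .5566 .068 .36 -8.04
```

```text
pos [0.5557 0.0666 0.3603] yaw -7.97 F [ 0.4 -0.3  0.7] gap 1.002 t 2.25 j6 101.3
inc [ 0.0007 -0.0015  0.0003] turn 0.07
```

View pics/w2.png

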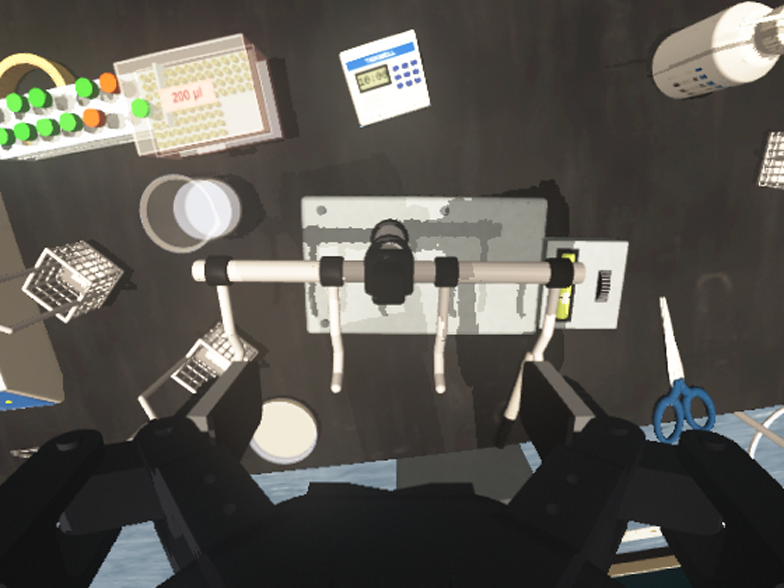

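```bash
cat > c.py <<'E'
from fit import *
import json
print('---')
W1=json.load(open('pics/w1.json'));W2=json.load(open('pics/w2.json'))
g=lambda u,v:((u+.5)/1.4-.5,(v+.5)/1.4-.5)
wx,e=tri([(W1,g(386,186)),(W2,g(604,286))]);print('wheel',wx,e, atz(W1,g(386,186),.038),atz(W2,g(604,286),.038))
def inv(X): a=q[2];d=np.array(X[:2])-q[:2];return [np.cos(a)*d[0]+np.sin(a)*d[1],-np.sin(a)*d[0]+np.cos(a)*d[1]]
print('stand frame wheel',inv(wx),inv(atz(W1,g(386,186),.038)),inv(atz(W2,g(604,286),.038)))
print('vial ends',inv(atz(W1,g(343,147),.04)),inv(atz(W1,g(343,226),.04)))
for u in[(218,270),(331,271),(446,271),(563,271)]: print('arm blocks',inv(atz(W2,g(*u),.186+.0265)))
for u in[(336,388),(440,388),(113-0,250)]: print('tips',inv(atz(W2,g(*u),.170+.0265)))
for m in(.222,):
  for dx in(-.01,.01):
    for dy in(-.01,.01): print((proj(W2,st(q,(dx,dy,m,1)))+.5)*1.4)
E
python3 c.py|sed -n '/---/,$p'
python3 -c "
from h import *
save(np.load('pics/w2.npy'),'w2c',(220,140,340,250),5)"
```

```text
---
wheel [ 0.47576789 -0.1617049   0.03533938] [array([-0.1,  0.1]), array([ 0.1, -0.1])] [ 0.47595857 -0.16183582  0.038     ] [ 0.47644027 -0.16034573  0.038     ]
stand frame wheel [np.float64(-0.04788192461123933), np.float64(-0.23872468535105495)] [np.float64(-0.04767481228001418), np.float64(-0.23882766206251446)] [np.float64(-0.04740619871740334), np.float64(-0.23728485724373613)]
vial ends [np.float64(-0.008781409575163272), np.float64(-0.19529261950928198)] [np.float64(-0.08879462222284769), np.float64(-0.1931812473022686)]
arm blocks [np.float64(0.005695034182892012), np.float64(0.11814387911008552)]
arm blocks [np.float64(0.005071611993566316), np.float64(0.04065522044169973)]
arm blocks [np.float64(0.0052815636927663525), np.float64(-0.03735589519439604)]
arm blocks [np.float64(0.005639706342274163), np.float64(-0.11765208427611815)]
tips [np.float64(-0.09049429391069387), np.float64(0.042142500385256125)]
tips [np.float64(-0.0902690581384944), np.float64(-0.03824274492037072)]
tips [np.float64(0.01719515218548899), np.float64(0.20093278992685323)]
[407.90691746 308.20927165]
[374.96030458 308.12409592]
[408.34122968 276.00230032]
[374.73283183 275.91276389]
```

View pics/w2c.png

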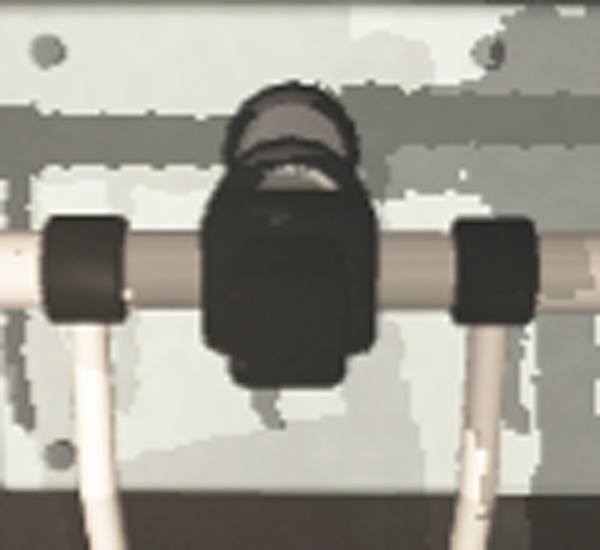

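```bash
python3 go.py .558 .0695 .217 -8.04
```

```text
pos [0.5557 0.0666 0.3603] yaw -7.97 F [ 0.4 -0.3  0.7] gap 1.002 t 2.25 j6 101.3
inc [ 0.0022 -0.0033  0.1433] turn 0.07
```

Request:
send_rows(increments=[0.002,-0.003,0.05,0,0.002,-0.003,0.1,0,0.002,-0.003,0.13,0,0.002,-0.003,0.143,0,0.002,-0.003,0.143,0], grip=-0.2)

```text
t: 2.88
ee_pos: [0.5576, 0.0681, 0.2185]
eef_rot: [[0.99, -0.141, -0.0], [-0.141, -0.99, -0.0], [-0.0, 0.0, -1.0]]
force: [0.1, -0.3, 0.8]
finger_gap: 0.6
```

Request:
send_rows(increments=[0,0,0,0,0,0,0,0,0,0,0,0,0,0,0,0,0,0,0,0,0,0,0,0], grip=1)

```text
t: 3.62
ee_pos: [0.5586, 0.0688, 0.2203]
eef_rot: [[0.99, -0.14, 0.003], [-0.14, -0.99, -0.0], [0.003, -0.0, -1.0]]
force: [0.0, -1.5, 6.3]
finger_gap: 0.225
```

Request:
send_rows(increments=[0,0,-0.004,0,0,0,-0.01,0,0,0,-0.016,0,0,0,-0.022,0,0,0,-0.028,0,0,0,-0.032,0,0,0,-0.036,0,0,0,-0.036,0])

```text
t: 4.62
ee_pos: [0.5584, 0.0688, 0.2511]
eef_rot: [[0.99, -0.14, -0.003], [-0.14, -0.99, -0.0], [-0.003, 0.001, -1.0]]
force: [5.3, -0.8, -12.4]
finger_gap: 0.227
```

Request:
send_rows(increments=[0,0,-0.001,0,0,0,-0.002,0,0,0,-0.003,0,0,0,-0.004,0,0,0,-0.005,0,0,0,-0.006,0])

```text
t: 5.38
ee_pos: [0.5584, 0.0688, 0.2567]
eef_rot: [[0.99, -0.14, -0.004], [-0.14, -0.99, -0.0], [-0.003, 0.001, -1.0]]
force: [5.7, -0.7, -12.9]
finger_gap: 0.223
```

Request:
send_rows(increments=[0,0,-0.001,0,0,0,-0.002,0,0,0,-0.003,0,0,0,-0.004,0,0,0,-0.005,0,0,0,-0.005,0])

```text
t: 6.12
ee_pos: [0.5583, 0.0688, 0.2606]
eef_rot: [[0.99, -0.14, -0.005], [-0.14, -0.99, -0.001], [-0.005, 0.001, -1.0]]
force: [5.8, -1.9, -17.3]
finger_gap: 0.222
```

Request:
send_rows(increments=[0,0,-0.001,0,0,0,-0.002,0,0,0,-0.003,0,0,0,-0.003,0])

```text
t: 6.62
ee_pos: [0.5582, 0.0688, 0.2608]
eef_rot: [[0.99, -0.14, -0.009], [-0.14, -0.99, -0.001], [-0.009, 0.002, -1.0]]
force: [8.9, 0.0, -25.9]
finger_gap: 0.222
```

Request:
send_rows(increments=[0,0,0.004,0,0,0,0.004,0])

```text
t: 6.88
ee_pos: [0.5583, 0.0688, 0.2606]
eef_rot: [[0.99, -0.14, -0.004], [-0.14, -0.99, -0.0], [-0.004, 0.001, -1.0]]
force: [5.8, -0.5, -15.0]
finger_gap: 0.219
```

Request:
send_rows(increments=[0,0,0,0,0,0,0,0,0,0,0,0,0,0,-0.05,0,0,0,-0.1,0,0,0,-0.1,0], grip=-0.2)

```text
t: 7.62
ee_pos: [0.5582, 0.069, 0.3708]
eef_rot: [[0.99, -0.14, 0.01], [-0.14, -0.99, 0.001], [0.01, -0.002, -1.0]]
force: [-0.3, 0.3, -0.1]
finger_gap: 0.604
```

Run:
```python
from h import *
import json
im=grab('side','s5',(225,190,315,285),6)
p=eyes.camera_params('wrist');grab('wrist','w3',scale=1.4)
json.dump({k:np.array(v).tolist() for k,v in p.items()},open('pics/w3.json','w'))
```

```text
(no output)
```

View pics/s5.png

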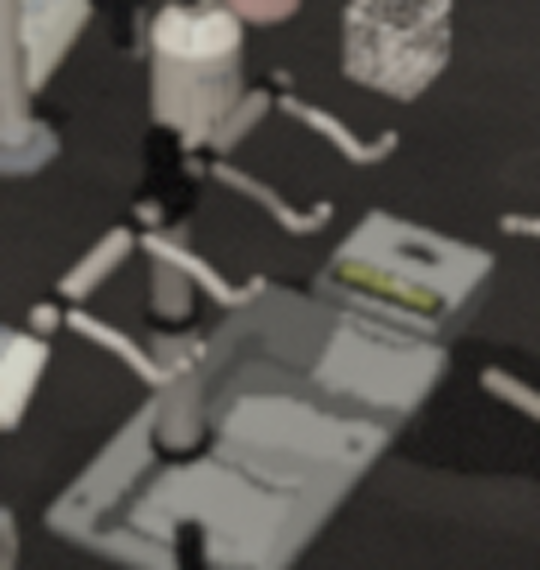

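View pics/w3.png

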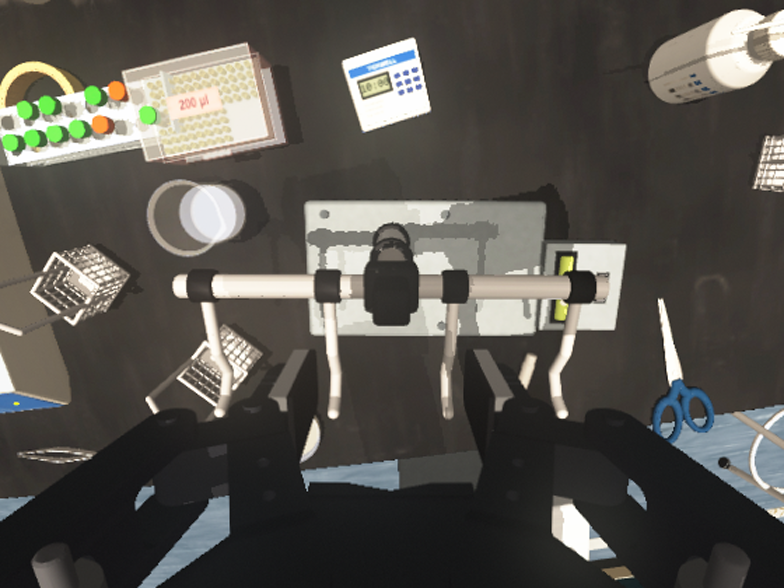

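```bash
cat > d.py <<'E'
from fit import *
import json
print('---')
S5=c((225,190),6);q=np.array(q)
q[:2]+=[.001,.001]
ob=[(S5(200,350),(-.089,.12,.170,1)),(S5(258,285),(-.089,.04,.170,1)),(S5(323,210),(-.089,-.04,.170,1)),(S5(390,138),(-.089,-.12,.170,1))]
for m in (.066,.068,.07,.072):
    q[3]=m; print(m,[(proj(P['side'],st(q,X))-px).round(1).tolist() for px,X in ob])
W3=json.load(open('pics/w3.json'));g=lambda u,v:((u+.5)/1.4-.5,(v+.5)/1.4-.5)
for m in (.066,.07,.074):
    a=[atz(W3,g(u,286),.186+m)[:2] for u in(202,328,455,582)];print(m,[np.linalg.norm(a[i+1]-a[i]).round(4) for i in range(3)])
E
python3 d.py|sed -n '/---/,$p'
```

```text
---
0.066 [[-2.5, 2.5], [-0.2, 0.0], [0.2, 0.1], [-0.5, 0.4]]
0.068 [[-2.6, 2.1], [-0.2, -0.4], [0.2, -0.3], [-0.5, 0.0]]
0.07 [[-2.6, 1.7], [-0.3, -0.8], [0.2, -0.7], [-0.5, -0.4]]
0.072 [[-2.6, 1.2], [-0.3, -1.2], [0.1, -1.1], [-0.5, -0.8]]
0.066 [np.float64(0.0781), np.float64(0.0775), np.float64(0.0786)]
0.07 [np.float64(0.0768), np.float64(0.0763), np.float64(0.0774)]
0.074 [np.float64(0.0756), np.float64(0.0751), np.float64(0.0762)]
```

```bash
python3 -c "
from h import *
save(np.load('pics/s5.npy'),'s5c',(240,235,270,270),16)"
```

```text
(no output)
```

View pics/s5c.png

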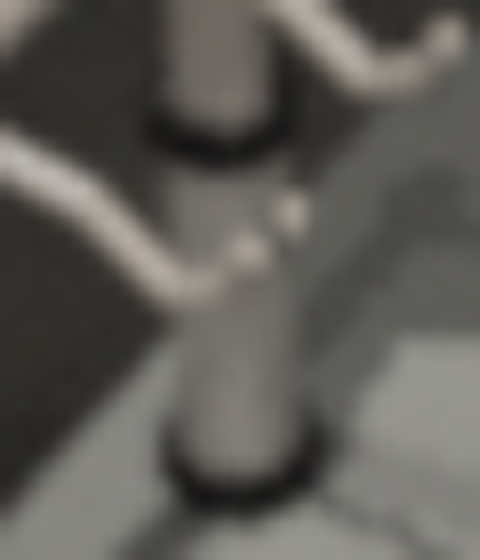

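```bash
python3 go.py .38 .02 .42 -8.04; python3 go.py .478 -.16 .16 -8.04
```

```text
pos [0.558  0.069  0.3653] yaw -8.05 F [ 0.1 -0.5 -0.5] gap 0.598 t 7.725 j6 101.6
inc [-0.1693  0.0734 -0.0551] turn -0.01
pos [0.558  0.069  0.3653] yaw -8.05 F [ 0.1 -0.5 -0.5] gap 0.598 t 7.725 j6 101.6
inc [-0.0476  0.238   0.2051] turn -0.01
```

Request:
send_rows(increments=[-0.01,0.05,0,0,-0.02,0.1,0,0,-0.03,0.155,0,0,-0.045,0.21,0.03,0,-0.055,0.238,0.08,0,-0.055,0.238,0.11,0,-0.055,0.238,0.11,0], grip=1)

```text
t: 8.6
ee_pos: [0.4684, -0.1587, 0.2499]
eef_rot: [[0.99, -0.141, -0.007], [-0.141, -0.99, 0.003], [-0.008, -0.002, -1.0]]
force: [-1.0, 0.3, 0.4]
finger_gap: -0.001
```

```bash
python3 - <<'E'
from h import *
import json
p=eyes.camera_params('wrist');grab('wrist','w4',scale=1.4)
json.dump({k:np.array(v).tolist() for k,v in p.items()},open('pics/w4.json','w'))
E
python3 go.py .466 -.1605 .06 -8.04
```

```text
pos [ 0.4693 -0.1587  0.2526] yaw -8.07 F [ 0.7 -0.3 -0.1] gap 0.001 t 8.65 j6 75.4
inc [-0.0023  0.0025  0.1926] turn -0.03
```

View pics/w4.png

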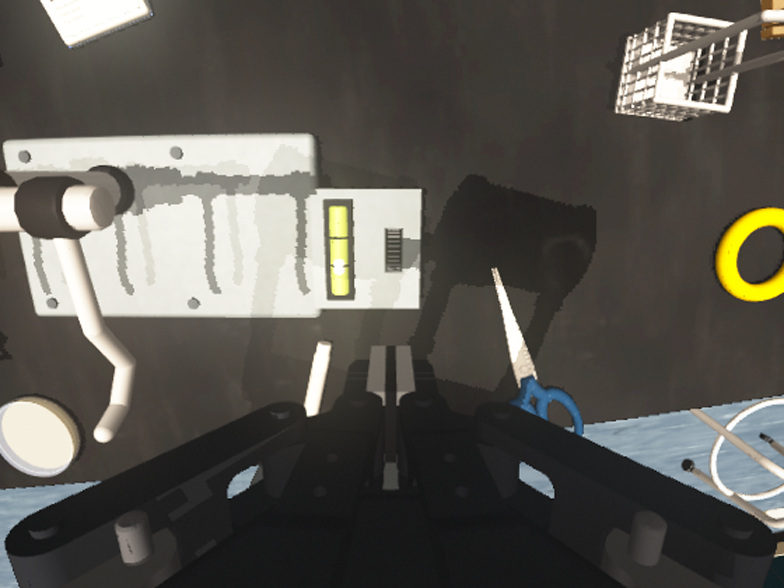

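```bash
python3 -c "
from h import *
save(np.load('pics/w4.npy'),'w4c',(215,125,315,235),5)
import json
W=json.load(open('pics/w4.json'));s=lambda u,v:((u+.5)/1.4-.5,(v+.5)/1.4-.5)
print(atz(W,s(394,250),.038))"
```

```text
[ 0.47653623 -0.16184364  0.038     ]
```

View pics/w4c.png

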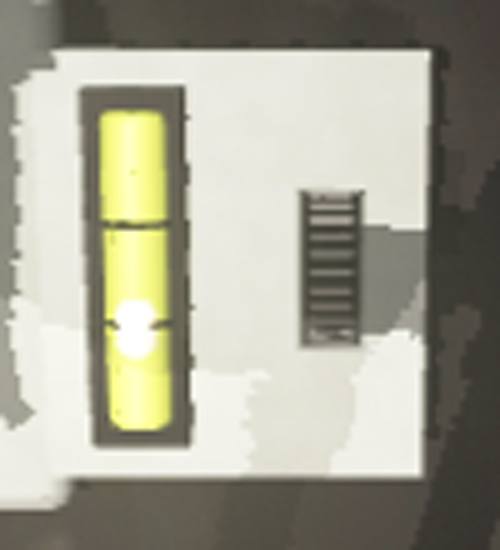

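```bash
python3 go.py .4696 -.161 .05 -8.04
```

```text
pos [ 0.4693 -0.1587  0.2526] yaw -8.07 F [ 0.7 -0.3 -0.1] gap 0.001 t 8.65 j6 75.4
inc [0.0014 0.0025 0.2026] turn -0.03
```

Request:
send_rows(increments=[0.001,0.0025,0.05,0,0.001,0.0025,0.1,0,0.001,0.0025,0.15,0,0.001,0.0025,0.19,0,0.001,0.0025,0.2026,0,0.001,0.0025,0.2026,0,0.001,0.0025,0.2026,0])

```text
t: 9.52
ee_pos: [0.4723, -0.1621, 0.0545]
eef_rot: [[0.99, -0.14, 0.004], [-0.14, -0.99, -0.002], [0.004, 0.001, -1.0]]
force: [-0.9, -0.1, 1.2]
finger_gap: -0.002
```

Request:
send_rows(increments=[0,0,0.003,0,0,0,0.006,0,0,0,0.008,0,0,0,0.008,0])

```text
t: 10.02
ee_pos: [0.4705, -0.1615, 0.0434]
eef_rot: [[0.99, -0.14, -0.001], [-0.14, -0.99, 0.0], [-0.001, -0.0, -1.0]]
force: [-0.1, 0.2, 0.5]
finger_gap: 0.003
```

Request:
send_rows(increments=[0,0,0.002,0,0,0,0.003,0,0,0,0.003,0])

```text
t: 10.4
ee_pos: [0.4709, -0.1616, 0.041]
eef_rot: [[0.99, -0.14, 0.0], [-0.14, -0.99, -0.0], [0.0, 0.0, -1.0]]
force: [-1.1, 0.1, 1.6]
finger_gap: 0.001
```

Request:
send_rows(increments=[0,0,0.001,0,0,0,0.002,0,0,0,0.002,0])

```text
t: 10.78
ee_pos: [0.472, -0.1618, 0.0408]
eef_rot: [[0.99, -0.14, 0.004], [-0.14, -0.99, -0.001], [0.004, 0.0, -1.0]]
force: [0.0, 1.4, 9.0]
finger_gap: 0.001
```

Request:
send_rows(increments=[0.002,0,0,0,0.004,0,0,0,0.006,0,0,0,0.008,0,0,0,0.01,0,0,0,0.012,0,0,0,0.012,0,0,0])

```text
t: 11.65
ee_pos: [0.4841, -0.1636, 0.0406]
eef_rot: [[0.99, -0.14, 0.004], [-0.14, -0.99, -0.001], [0.004, 0.001, -1.0]]
force: [-0.1, 1.3, 8.3]
finger_gap: 0.0
```

```bash
python3 - <<'E'
from h import *
import json
p=eyes.camera_params('wrist');grab('wrist','w5',(130,180,330,330),4)
E
python3 go.py .4696 -.161 .05 -8.04
```

```text
pos [ 0.484  -0.1636  0.0406] yaw -8.05 F [0.4 1.5 7.9] gap -0.001 t 11.7 j6 75.5
inc [-0.0146 -0.0005 -0.0094] turn -0.01
```

View pics/w5.png

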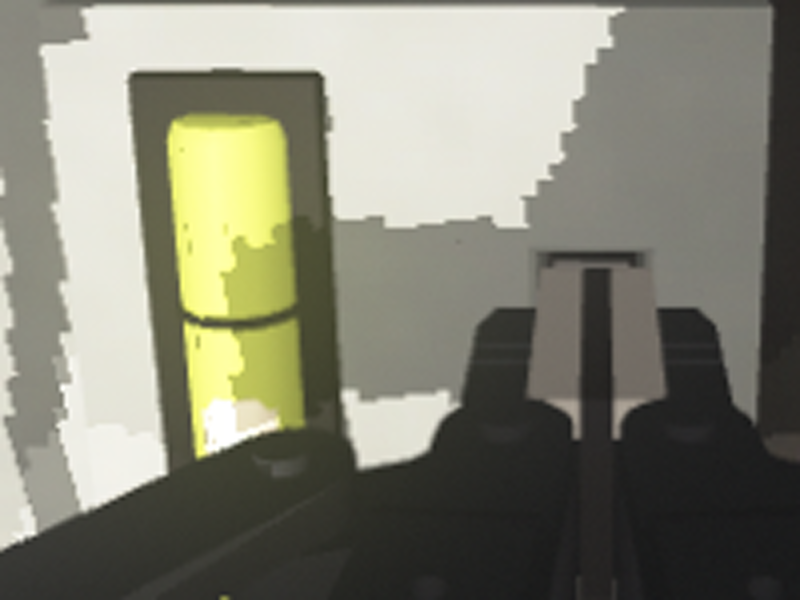

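Request:
send_rows(increments=[0,0,-0.004,0,0,0,-0.008,0,-0.008,0,-0.008,0,-0.014,0,-0.008,0,-0.014,0,-0.008,0,-0.014,0,-0.004,0,-0.014,0,0,0,-0.014,0,0,0])

```text
t: 12.7
ee_pos: [0.4703, -0.1616, 0.0408]
eef_rot: [[0.99, -0.14, 0.004], [-0.14, -0.99, -0.001], [0.004, 0.0, -1.0]]
force: [0.7, 0.6, 8.7]
finger_gap: 0.0
```

```bash
python3 - <<'E'
from h import *
grab('wrist','w6',(130,160,330,310),4)
E
python3 go.py .4696 -.161 .05 -8.04
```

```text
pos [ 0.4703 -0.1617  0.0408] yaw -8.05 F [-0.8  1.2  8.3] gap 0.001 t 12.75 j6 75.1
inc [-0.0008 -0.0006 -0.0092] turn -0.01
```

View pics/w6.png

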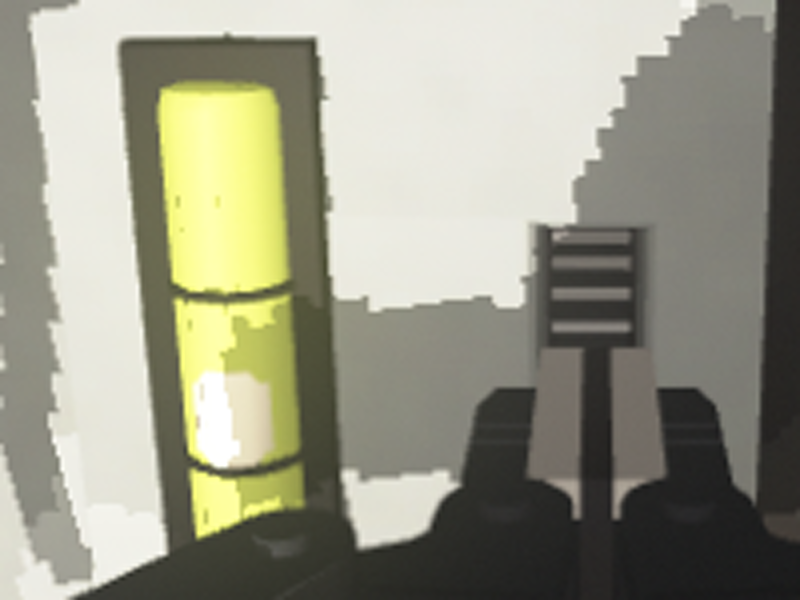

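Request:
send_rows(increments=[0.002,0,0,0,0.004,0,0,0,0.006,0,0,0,0.008,0,0,0,0.01,0,0,0,0.01,0,0,0])

```text
t: 13.5
ee_pos: [0.4802, -0.1631, 0.0408]
eef_rot: [[0.99, -0.14, 0.004], [-0.14, -0.99, -0.001], [0.004, 0.001, -1.0]]
force: [-0.8, 0.4, 9.6]
finger_gap: 0.003
```

Request:
send_rows(increments=[0,0,-0.02,0,-0.02,0,-0.06,0,-0.02,0,-0.12,0,-0.02,0,-0.16,0,-0.02,0,-0.16,0])

```text
t: 14.12
ee_pos: [0.4604, -0.1606, 0.2029]
eef_rot: [[0.99, -0.14, 0.007], [-0.14, -0.99, -0.003], [0.007, 0.002, -1.0]]
force: [-0.3, -0.0, 0.1]
finger_gap: -0.005
```

```bash
python3 - <<'E'
from h import *
grab('wrist','w7',(215,125,335,235),5)
E
python3 go.py .4696 -.161 .05 -8.04
```

```text
pos [ 0.4597 -0.1602  0.2001] yaw -8.05 F [ 1.1 -0.3 -1.1] gap -0.004 t 14.175 j6 74.8
inc [ 0.0095 -0.0007  0.1501] turn -0.01
```

View pics/w7.png

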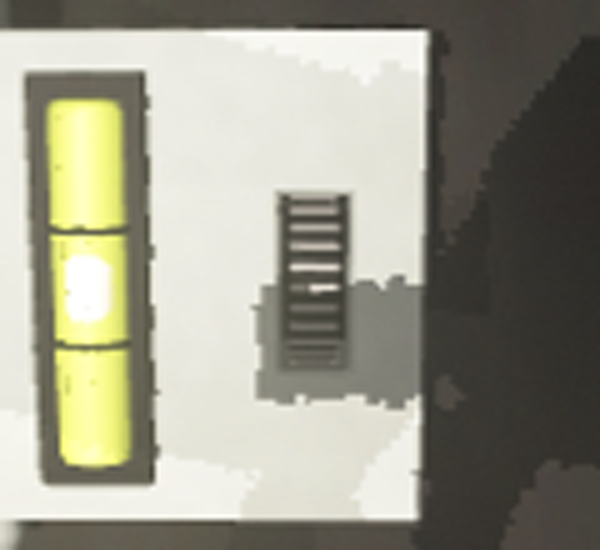

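```bash
python3 go.py .53 -.39 .34 -15
```

```text
pos [ 0.4597 -0.1602  0.2001] yaw -8.05 F [ 1.1 -0.3 -1.1] gap -0.004 t 14.175 j6 74.8
inc [ 0.1023  0.2178 -0.1394] turn 6.95
```

Request:
send_rows(increments=[0,0,-0.06,0,0,0,-0.12,0,0.02,0.04,-0.14,0,0.04,0.09,-0.14,3,0.065,0.14,-0.14,5,0.09,0.19,-0.14,7,0.102,0.218,-0.14,7,0.102,0.218,-0.14,7], grip=-0.2)

```text
t: 15.18
ee_pos: [0.5293, -0.3922, 0.3335]
eef_rot: [[0.965, -0.262, -0.006], [-0.262, -0.965, 0.004], [-0.007, -0.003, -1.0]]
force: [0.2, -0.2, -0.6]
finger_gap: 0.597
```

```bash
python3 - <<'E'
from h import *
import json
p=eyes.camera_params('wrist');grab('wrist','w8',scale=1.4)
json.dump({k:np.array(v).tolist() for k,v in p.items()},open('pics/w8.json','w'))
grab('top','t8',scale=1.4)
E
python3 go.py .585 -.4 .34 -15
```

```text
pos [ 0.5293 -0.3899  0.3365] yaw -15.06 F [ 0.5 -0.6  1. ] gap 0.6 t 15.275 j6 65.7
inc [ 0.0564 -0.0047 -0.0036] turn -0.06
```

View pics/w8.png

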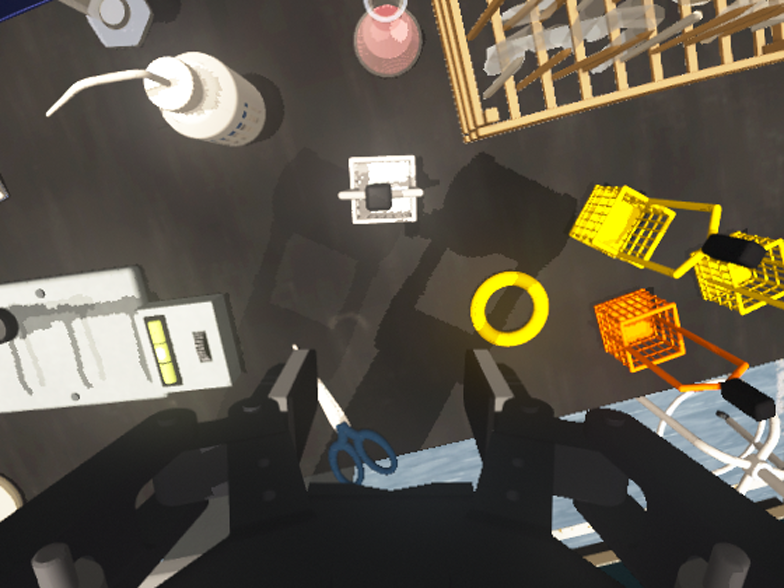

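View pics/t8.png

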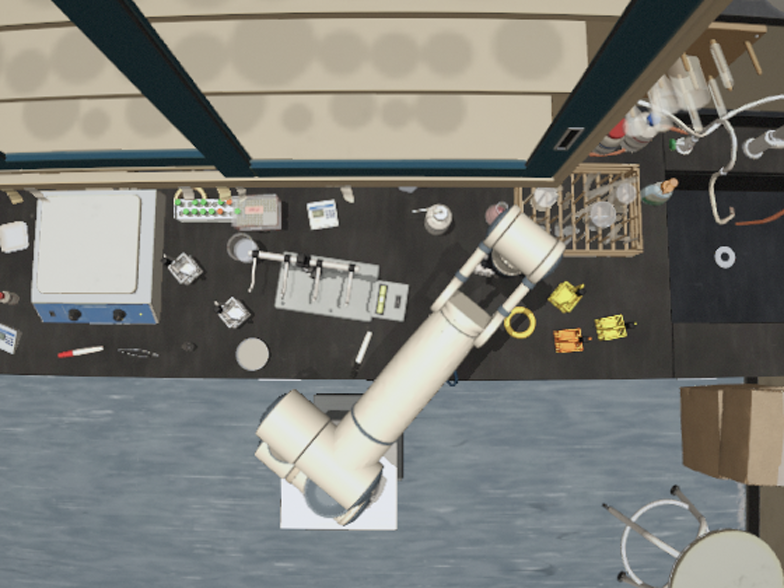

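```bash
python3 -c "
from h import *
import json
W=json.load(open('pics/w8.json'));s=lambda u,v:((u+.5)/1.4-.5,(v+.5)/1.4-.5)
print(atz(W,s(378,195),.210)); a=atz(W,s(340,195),.152);b=atz(W,s(422,193),.152);print((a+b)/2,np.degrees(np.arctan2(*(b-a)[1::-1])),np.linalg.norm(a-b))
for z in (.19,.21):print((proj(W,[.585,-.4,z])+.5)*1.4)
save(np.load('pics/w8.npy'),'w8c',(230,95,320,175),7)"
```

```text
[ 0.58580953 -0.39893699  0.21      ]
[ 0.58423622 -0.39888353  0.152     ] -103.86340118363808 0.05957156987306516
[381.39119027 195.04765029]
[380.58206495 196.35814228]
```

View pics/w8c.png

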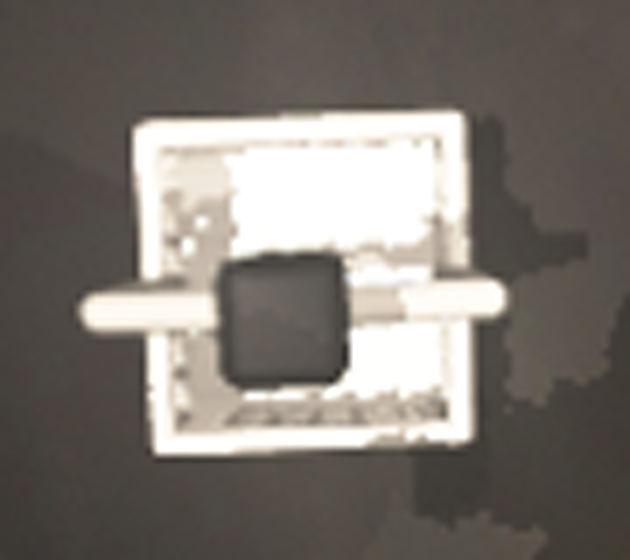

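```bash
python3 go.py .5853 -.399 .176 -13.5
```

```text
pos [ 0.5293 -0.3899  0.3365] yaw -15.06 F [ 0.5 -0.6  1. ] gap 0.6 t 15.275 j6 65.7
inc [ 0.0569 -0.0054  0.1604] turn -1.56
```

Request:
send_rows(increments=[0.03,-0.003,0,-1.5,0.057,-0.0054,0,-1.5,0.057,-0.0054,0.05,-1.5,0.057,-0.0054,0.1,-1.5,0.057,-0.0054,0.14,-1.5,0.057,-0.0054,0.16,-1.5,0.057,-0.0054,0.16,-1.5])

```text
t: 16.15
ee_pos: [0.5851, -0.3976, 0.1765]
eef_rot: [[0.972, -0.233, -0.003], [-0.233, -0.972, 0.003], [-0.004, -0.002, -1.0]]
force: [-0.4, -0.4, -0.4]
finger_gap: 0.603
```

Request:
send_rows(increments=[0,0,0,0,0,0,0,0,0,0,0,0,0,0,0,0,0,0,0,0,0,0,0,0], grip=1)

```text
t: 16.9
ee_pos: [0.5865, -0.4, 0.1813]
eef_rot: [[0.972, -0.234, 0.003], [-0.234, -0.972, -0.002], [0.004, 0.001, -1.0]]
force: [-0.2, 0.2, 5.4]
finger_gap: 0.175
```

Request:
send_rows(increments=[0,0,-0.02,0,0,0,-0.05,0,0,0,-0.08,0,0,0,-0.1,0,0,0,-0.1,0])

```text
t: 17.52
ee_pos: [0.5861, -0.4001, 0.2809]
eef_rot: [[0.972, -0.235, 0.003], [-0.235, -0.972, -0.002], [0.003, 0.002, -1.0]]
force: [0.1, -0.1, -0.3]
finger_gap: 0.176
```

```bash
python3 go.py .40 -.15 .285 -8.04;python3 go.py .4155 -.032 .27 -8.04; python3 -c "
from h import *
grab('wrist','w9',scale=1.4)"
```

```text
pos [ 0.5861 -0.4001  0.2809] yaw -13.57 F [ 0.1 -0.1 -0.3] gap 0.176 t 17.525 j6 66.5
inc [-0.2396 -0.1994 -0.0053] turn -5.53
pos [ 0.5861 -0.4001  0.2809] yaw -13.57 F [ 0.1 -0.1 -0.3] gap 0.176 t 17.525 j6 66.5
inc [-0.2522 -0.3178  0.0095] turn -5.53
```

View pics/w9.png

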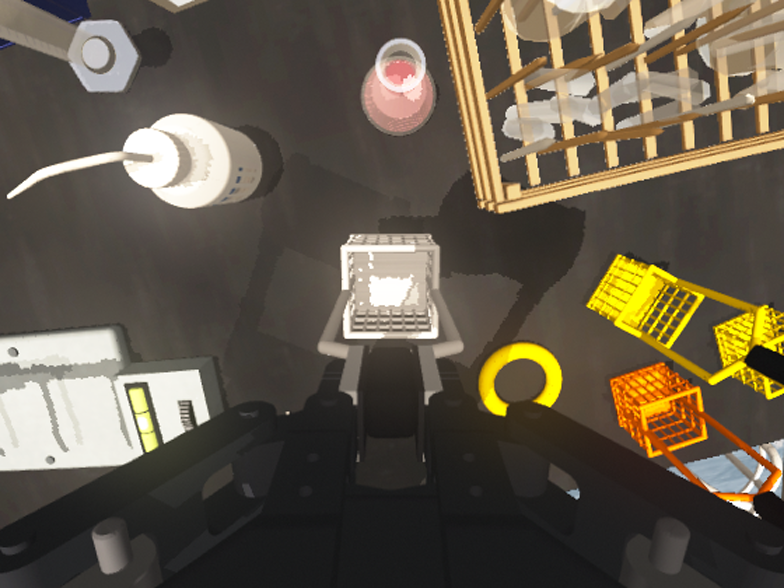

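Request:
send_rows(increments=[-0.04,-0.033,0,-1,-0.08,-0.066,0,-2,-0.12,-0.1,0,-3,-0.16,-0.133,0,-4,-0.2,-0.166,0,-5,-0.24,-0.2,0,-5.5,-0.245,-0.24,0.005,-5.5,-0.25,-0.28,0.01,-5.5,-0.252,-0.31,0.01,-5.5,-0.252,-0.318,0.01,-5.5])

```text
t: 18.82
ee_pos: [0.415, -0.0301, 0.267]
eef_rot: [[0.99, -0.138, -0.002], [-0.138, -0.99, 0.0], [-0.002, -0.0, -1.0]]
force: [0.3, -0.3, -1.4]
finger_gap: 0.175
```

Request:
send_rows(increments=[0,0,0,0,0,0,0,0])

```text
t: 19.08
ee_pos: [0.4152, -0.0323, 0.2682]
eef_rot: [[0.99, -0.141, -0.001], [-0.141, -0.99, -0.0], [-0.001, 0.0, -1.0]]
force: [0.8, -0.7, -1.4]
finger_gap: 0.175
```

```bash
python3 go.py .472 -.040 .27 -8.04; python3 -c "
from h import *
import json
p=eyes.camera_params('wrist');grab('wrist','w10',scale=1.4)
json.dump({k:np.array(v).tolist() for k,v in p.items()},open('pics/w10.json','w'))
grab('side','s10',(230,165,345,265),6)"
```

```text
pos [ 0.4152 -0.0323  0.2682] yaw -8.12 F [ 0.8 -0.7 -1.4] gap 0.175 t 19.075 j6 89.0
inc [ 0.0573 -0.0004 -0.0018] turn -0.08
```

View pics/w10.png

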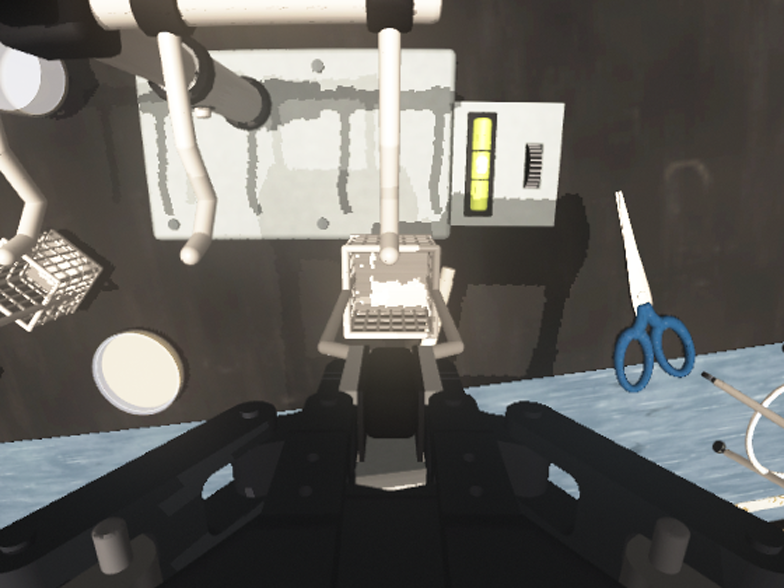

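View pics/s10.png

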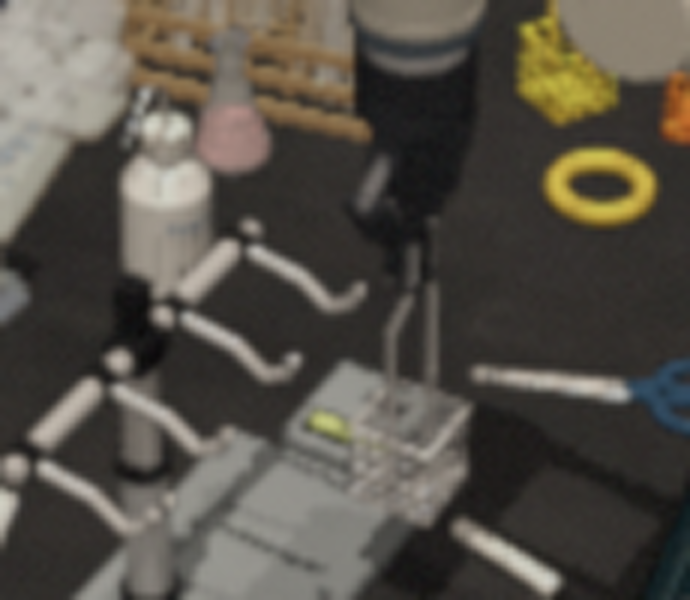

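Request:
send_rows(increments=[0.01,0,-0.001,0,0.02,0,-0.001,0,0.03,0,-0.001,0,0.04,0,-0.001,0,0.05,0,-0.001,0,0.057,0,-0.001,0,0.057,0,-0.001,0,0.057,0,-0.001,0])

```text
t: 20.18
ee_pos: [0.4716, -0.0394, 0.2698]
eef_rot: [[0.99, -0.14, -0.0], [-0.14, -0.99, 0.0], [-0.0, -0.0, -1.0]]
force: [-0.7, -0.5, -1.7]
finger_gap: 0.177
```

```bash
python3 go.py .472 -.040 .24 -8.04; python3 -c "
from h import *
grab('wrist','w11',scale=1.4)
grab('side','s11',(230,165,345,265),6)"
```

```text
pos [ 0.4716 -0.0394  0.2698] yaw -8.05 F [-0.7 -0.5 -1.7] gap 0.177 t 20.175 j6 89.2
inc [0.0004 0.0006 0.0298] turn -0.01
```

View pics/s11.png

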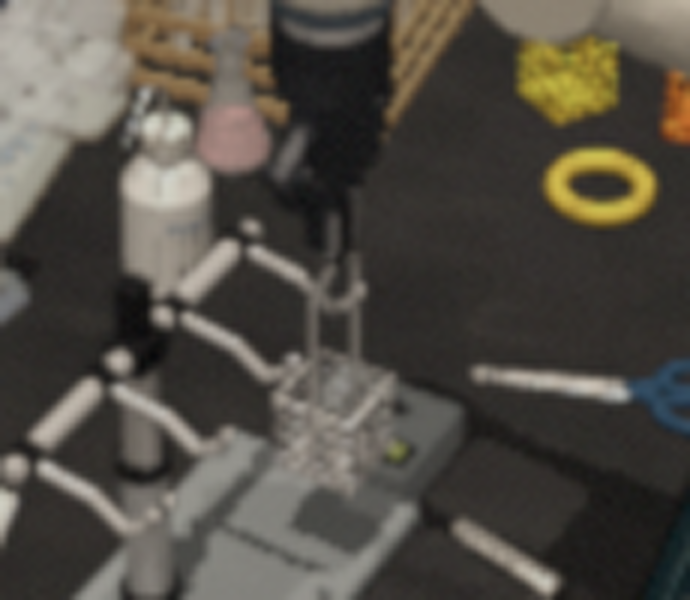

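Good: the hook is through the bail. Lower.

Request:
send_rows(increments=[0,0,0.006,0,0,0,0.012,0,0,0,0.018,0,0,0,0.024,0,0,0,0.028,0,0,0,0.03,0,0,0,0.03,0])

```text
t: 21.15
ee_pos: [0.472, -0.0396, 0.2403]
eef_rot: [[0.99, -0.14, 0.002], [-0.14, -0.99, -0.001], [0.002, 0.0, -1.0]]
force: [0.4, -1.5, 1.4]
finger_gap: 0.177
```

Request:
send_rows(increments=[0,0,0.001,0,0,0,0.002,0,0,0,0.003,0,0,0,0.003,0])

```text
t: 21.65
ee_pos: [0.4723, -0.0396, 0.2382]
eef_rot: [[0.99, -0.14, 0.003], [-0.14, -0.99, -0.001], [0.003, 0.0, -1.0]]
force: [0.9, -1.6, 7.8]
finger_gap: 0.176
```

Request:
send_rows(increments=[0,0,-0.001,0,0,0,-0.001,0,0,0,-0.001,0,0,0,-0.001,0,0,0,-0.02,0,0,0,-0.06,0,0,0,-0.1,0,0,0,-0.1,0], grip=0.2)

```text
t: 22.65
ee_pos: [0.4724, -0.0395, 0.3405]
eef_rot: [[0.99, -0.14, 0.006], [-0.14, -0.99, -0.001], [0.006, 0.0, -1.0]]
force: [0.9, -0.9, -0.6]
finger_gap: 0.397
```

```bash
python3 -c "
from h import *
grab('wrist','w12',scale=1.4)
grab('side','s12',(230,165,345,265),6)"; python3 go.py .42 .24 .35 -45
```

```text
pos [ 0.4719 -0.0394  0.3365] yaw -8.06 F [ 0.3 -0.3 -0.7] gap 0.4 t 22.75 j6 89.2
inc [-0.0906 -0.2694 -0.0135] turn 36.94
```

View pics/s12.png

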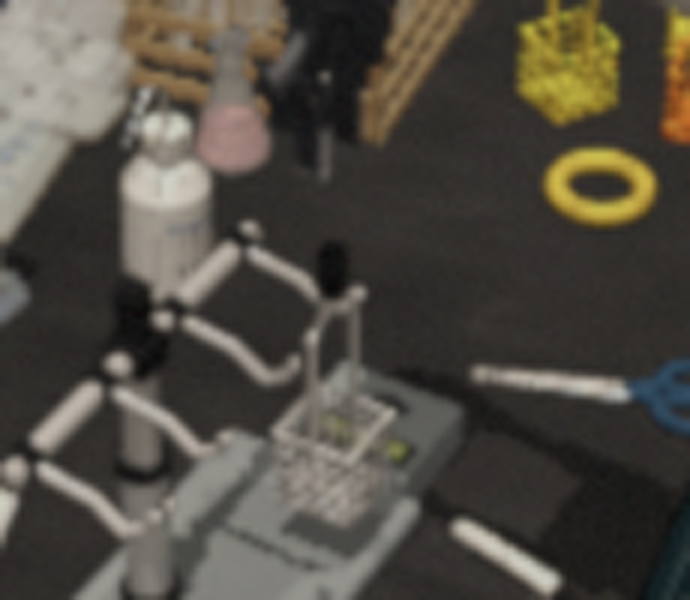

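View pics/w12.png

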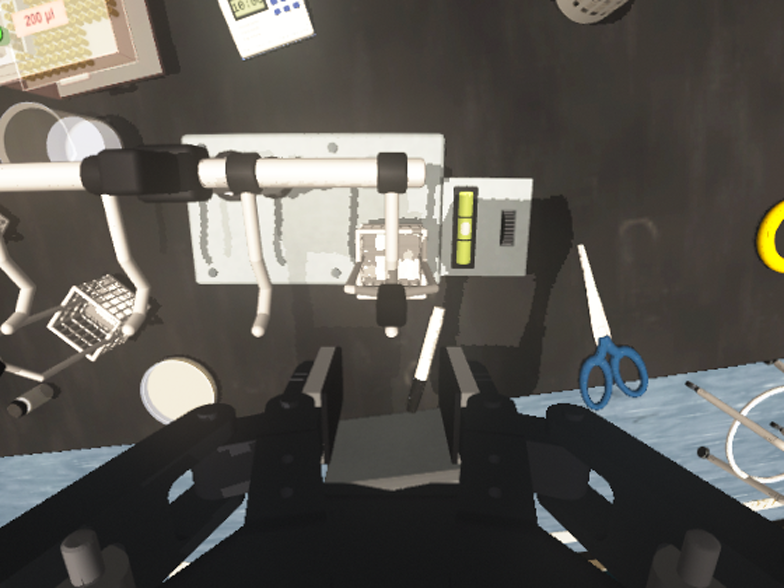

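```bash
python3 go.py .475 .25 .35 133
```

```text
pos [ 0.4719 -0.0394  0.3365] yaw -8.06 F [ 0.3 -0.3 -0.7] gap 0.4 t 22.75 j6 89.2
inc [-0.0375 -0.287  -0.0135] turn 38.94
```

Request:
send_rows(increments=[0,-0.02,-0.015,-10,-0.004,-0.04,-0.015,-20,-0.008,-0.07,-0.015,-30,-0.012,-0.1,-0.015,-40,-0.016,-0.14,-0.015,-50,-0.02,-0.18,-0.015,-60,-0.025,-0.22,-0.015,-70,-0.03,-0.25,-0.015,-80,-0.035,-0.27,-0.015,-90,-0.0375,-0.287,-0.015,-100], grip=-0.2)

```text
t: 24.0
ee_pos: [0.4744, 0.2509, 0.3495]
eef_rot: [[-0.04, 0.999, -0.003], [0.999, 0.04, -0.001], [-0.001, -0.003, -1.0]]
force: [-0.1, 0.4, 0.1]
finger_gap: 0.601
```

Request:
send_rows(increments=[0,0,0,-10,0,0,0,-20,0,0,0,-30,0,0,0,-41,0,0,0,-41])

```text
t: 24.62
ee_pos: [0.4746, 0.2499, 0.3499]
eef_rot: [[-0.68, 0.733, -0.003], [0.733, 0.68, -0.001], [0.001, -0.003, -1.0]]
force: [-0.3, -0.6, 0.5]
finger_gap: 0.599
```

```bash
python3 -c "
from h import *
import json
p=eyes.camera_params('wrist');grab('wrist','w13',scale=1.4)
json.dump({k:np.array(v).tolist() for k,v in p.items()},open('pics/w13.json','w'))
grab('top','t13',scale=1.4)"; python3 go.py .475 .25 .35 133
```

```text
pos [0.4747 0.2499 0.3505] yaw 132.73 F [0.8 0.6 0. ] gap 0.6 t 24.725 j6 -18.6
inc [-0.0001  0.0003  0.0005] turn -0.27
```

View pics/w13.png

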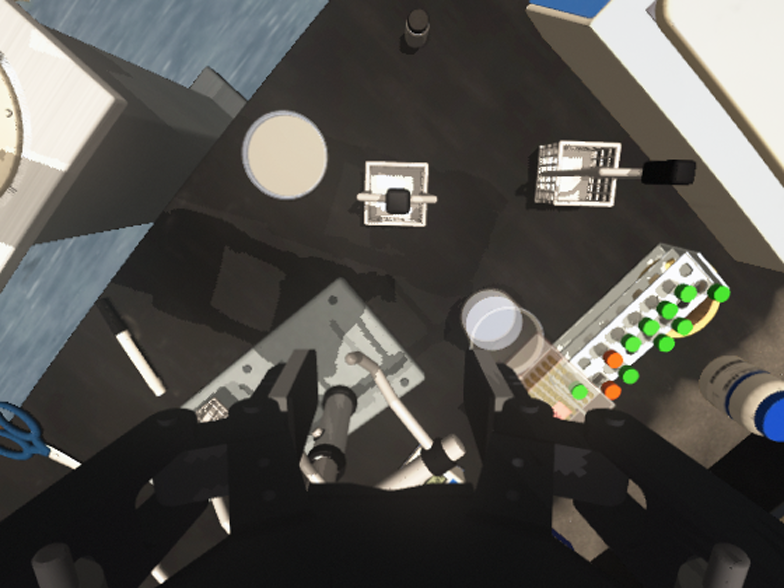

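View pics/t13.png

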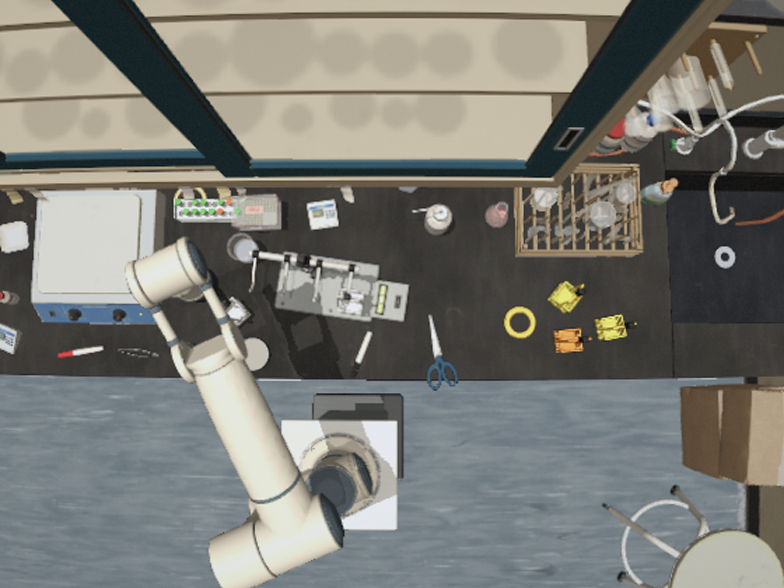

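```bash
python3 -c "
from h import *
import json
W=json.load(open('pics/w13.json'));s=lambda u,v:((u+.5)/1.4-.5,(v+.5)/1.4-.5)
print(atz(W,s(398,201),.210)); a=atz(W,s(358,197),.152);b=atz(W,s(437,198),.152);print((a+b)/2,np.degrees(np.arctan2(*(b-a)[1::-1])),np.linalg.norm(a-b))
print('L',atz(W,s(690,172),.21))
"; python3 go.py .4425 .2905 .178 132.7
```

```text
[0.44279529 0.29182162 0.21      ]
[0.44314618 0.29214704 0.152     ] 42.1678092419446 0.060445886740609876
L [0.56665734 0.4340512  0.21      ]
pos [0.4747 0.2499 0.3505] yaw 132.73 F [0.8 0.6 0. ] gap 0.6 t 24.725 j6 -18.6
inc [0.0516 0.0042 0.1725] turn 0.03
```

Request:
send_rows(increments=[0.03,0.003,0,0,0.052,0.005,0,0,0.052,0.005,0.05,0,0.052,0.005,0.1,0,0.052,0.005,0.15,0,0.052,0.005,0.1725,0,0.052,0.005,0.1725,0,0.052,0.005,0.1725,0])

```text
t: 25.72
ee_pos: [0.4435, 0.2917, 0.1806]
eef_rot: [[-0.68, 0.733, 0.002], [0.733, 0.68, 0.001], [-0.0, 0.002, -1.0]]
force: [0.4, -0.7, 0.6]
finger_gap: 0.597
```

Request:
send_rows(increments=[0,0,0,0,0,0,0,0,0,0,0,0,0,0,0,0,0,0,0,0,0,0,0,0], grip=1)

```text
t: 26.48
ee_pos: [0.4435, 0.2915, 0.1806]
eef_rot: [[-0.681, 0.732, 0.002], [0.732, 0.681, 0.001], [-0.001, 0.002, -1.0]]
force: [-0.3, -1.8, 6.0]
finger_gap: 0.176
```

Request:
send_rows(increments=[0,0,-0.02,0,0,0,-0.05,0,0,0,-0.08,0,0,0,-0.1,0,0,0,-0.1,0])

```text
t: 27.1
ee_pos: [0.4436, 0.2918, 0.2817]
eef_rot: [[-0.681, 0.732, 0.003], [0.732, 0.681, 0.002], [-0.001, 0.004, -1.0]]
force: [0.6, -0.8, -1.1]
finger_gap: 0.177
```

```bash
python3 go.py .38 .2 .285 172;python3 go.py .4265 .0467 .272 172; python3 -c "
from h import *
grab('wrist','w14',scale=1.4)"
```

```text
pos [0.4436 0.2918 0.2817] yaw 132.95 F [ 0.6 -0.8 -1.1] gap 0.177 t 27.1 j6 -13.3
inc [-0.0239 -0.1091 -0.0037] turn -39.05
pos [0.4436 0.2918 0.2817] yaw 132.95 F [ 0.6 -0.8 -1.1] gap 0.177 t 27.1 j6 -13.3
inc [-0.1678 -0.1796  0.0092] turn -39.05
```

View pics/w14.png

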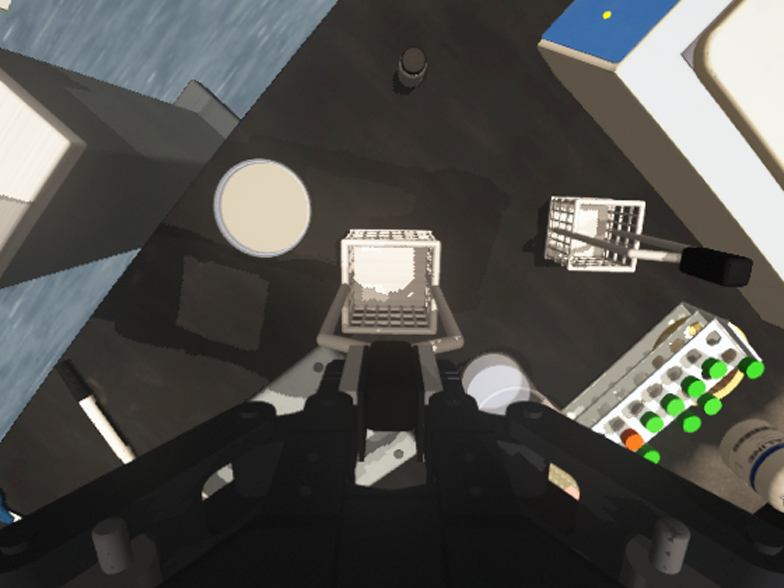

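Request:
send_rows(increments=[-0.012,-0.03,0,0,-0.024,-0.06,0,-6,-0.0375,-0.0944,0,-12,-0.062,-0.115,0,-18,-0.088,-0.137,0,-24,-0.114,-0.159,0.005,-31,-0.14,-0.17,0.01,-39,-0.158,-0.178,0.01,-39,-0.168,-0.18,0.01,-39,-0.168,-0.18,0.01,-39])

```text
t: 28.4
ee_pos: [0.4258, 0.0458, 0.2684]
eef_rot: [[-0.99, 0.141, -0.002], [0.141, 0.99, 0.0], [0.002, -0.0, -1.0]]
force: [-0.1, 0.2, -0.5]
finger_gap: 0.174
```

Request:
send_rows(increments=[0,0,0,0,0,0,0,0])

```text
t: 28.65
ee_pos: [0.4256, 0.0465, 0.2692]
eef_rot: [[-0.99, 0.139, 0.0], [0.139, 0.99, 0.0], [-0.0, 0.0, -1.0]]
force: [0.2, 0.1, -1.7]
finger_gap: 0.175
```

```bash
python3 go.py .483 .039 .27 172; python3 -c "
from h import *
grab('wrist','w15',scale=1.4)
grab('side','s15',(220,165,335,265),6)"
```

```text
pos [0.4256 0.0465 0.2692] yaw 172.01 F [ 0.2  0.1 -1.7] gap 0.175 t 28.65 j6 -80.3
inc [-0.0578  0.0006 -0.0007] turn 0.01
```

View pics/s15.png

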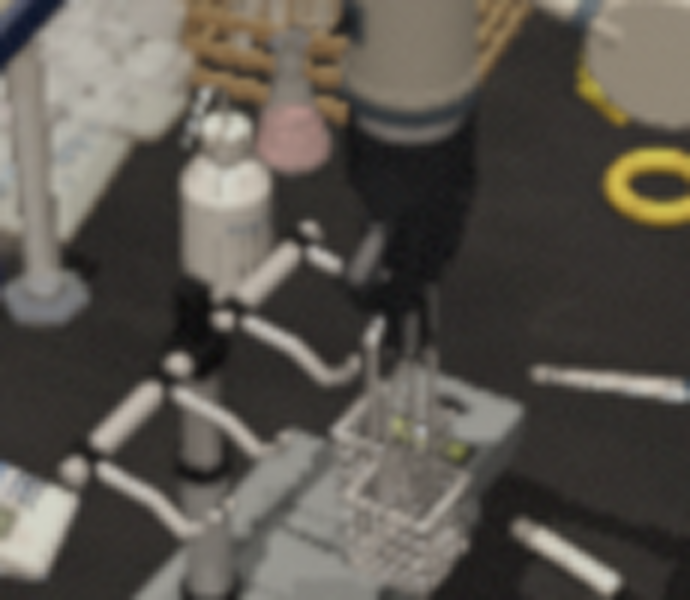

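View pics/w15.png

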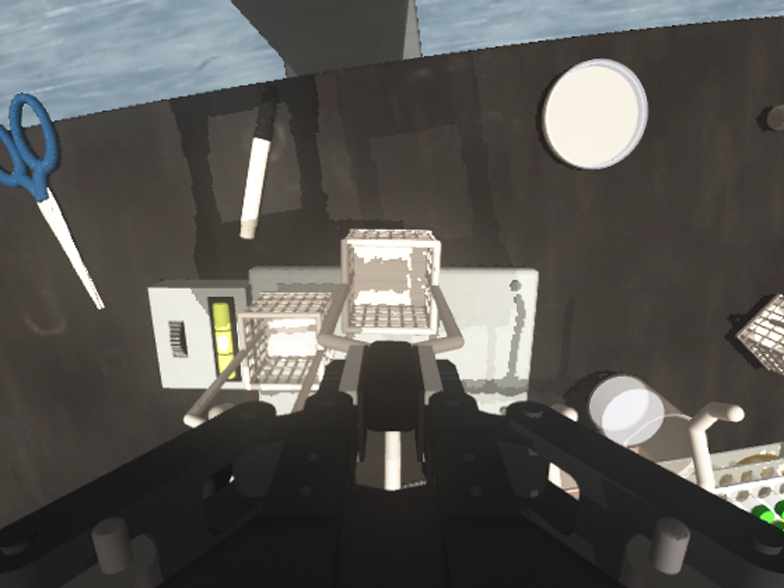

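Request:
send_rows(increments=[-0.01,0.0005,-0.001,0,-0.02,0.0005,-0.001,0,-0.03,0.0005,-0.001,0,-0.04,0.0005,-0.001,0,-0.05,0.0005,-0.001,0,-0.0575,0.0005,-0.001,0,-0.0575,0.0005,-0.001,0,-0.0575,0.0005,-0.001,0])

```text
t: 29.75
ee_pos: [0.4827, 0.0383, 0.2702]
eef_rot: [[-0.99, 0.14, -0.0], [0.14, 0.99, 0.0], [0.0, 0.0, -1.0]]
force: [0.1, -0.1, -1.1]
finger_gap: 0.173
```

```bash
python3 go.py .483 .039 .24 172; python3 -c "
from h import *
grab('side','s16',(220,165,335,265),6)"
```

```text
pos [0.4827 0.0383 0.2702] yaw 171.95 F [ 0.1 -0.1 -1.1] gap 0.173 t 29.75 j6 -81.4
inc [-0.0003  0.0007  0.0302] turn -0.05
```

View pics/s16.png

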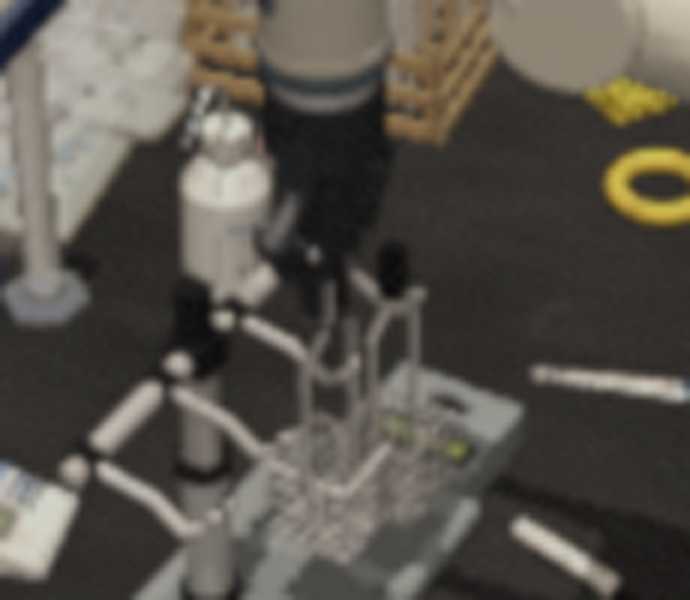

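Request:
send_rows(increments=[0,0,0.006,0,0,0,0.012,0,0,0,0.018,0,0,0,0.024,0,0,0,0.028,0,0,0,0.031,0,0,0,0.032,0,0,0,0.033,0,0,0,0.033,0])

```text
t: 30.92
ee_pos: [0.4829, 0.0383, 0.2375]
eef_rot: [[-0.99, 0.14, 0.001], [0.14, 0.99, 0.0], [-0.001, 0.0, -1.0]]
force: [-0.8, -0.0, -0.4]
finger_gap: 0.177
```

Request:
send_rows(increments=[0,0,0.001,0,0,0,0.002,0,0,0,0.003,0,0,0,0.003,0])

```text
t: 31.42
ee_pos: [0.4834, 0.0385, 0.2364]
eef_rot: [[-0.99, 0.14, 0.004], [0.14, 0.99, 0.0], [-0.004, 0.001, -1.0]]
force: [-0.3, 0.5, 8.4]
finger_gap: 0.18
```

Request:
send_rows(increments=[0,0,-0.001,0,0,0,-0.001,0,0,0,-0.001,0,0,0,-0.001,0,0,0,-0.02,0,0,0,-0.06,0,0,0,-0.11,0,0,0,-0.11,0], grip=0.2)

```text
t: 32.42
ee_pos: [0.4835, 0.0383, 0.3489]
eef_rot: [[-0.99, 0.14, 0.008], [0.14, 0.99, 0.0], [-0.008, 0.001, -1.0]]
force: [-0.8, 0.3, 0.2]
finger_gap: 0.402
```

```bash
python3 -c "
from h import *
grab('side','s17',(185,165,335,295),5)
grab('top','t17',(100,140,300,240),4)"; python3 go.py .56 .405 .36 133
```

```text
pos [0.483  0.0383 0.3442] yaw 171.94 F [-0.1  0.2 -0.7] gap 0.401 t 32.525 j6 -81.4
inc [-0.0248  0.3739 -0.0157] turn 38.94
```

View pics/s17.png

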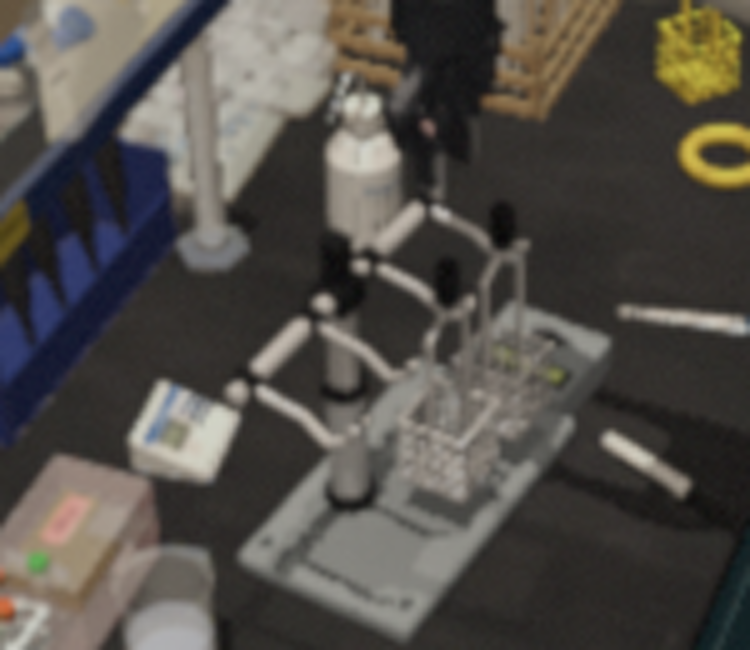

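View pics/t17.png

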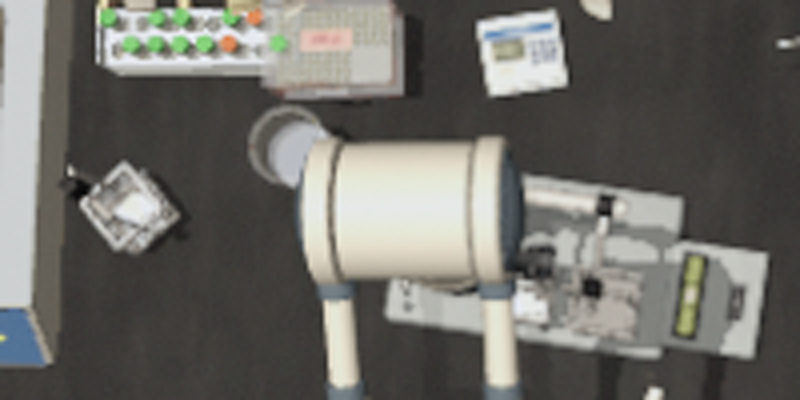

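```bash
python3 go.py .59 .405 .345 133
```

```text
pos [0.483  0.0383 0.3442] yaw 171.94 F [-0.1  0.2 -0.7] gap 0.401 t 32.525 j6 -81.4
inc [-0.0545  0.3781 -0.0007] turn 38.94
```

Request:
send_rows(increments=[0,0.03,-0.012,0,-0.006,0.08,-0.012,5,-0.012,0.13,-0.012,10,-0.02,0.18,-0.012,15,-0.028,0.23,-0.012,20,-0.036,0.28,-0.012,25,-0.044,0.33,-0.012,30,-0.0545,0.37,0,35,-0.0545,0.378,0,39,-0.0545,0.378,0,39], grip=-0.2)

```text
t: 33.78
ee_pos: [0.5897, 0.4057, 0.3406]
eef_rot: [[-0.683, 0.731, -0.004], [0.731, 0.683, -0.003], [0.001, -0.005, -1.0]]
force: [-0.8, -0.3, 0.9]
finger_gap: 0.599
```

```bash
python3 -c "
from h import *
import json
p=eyes.camera_params('wrist');grab('wrist','w18',scale=1.4)
json.dump({k:np.array(v).tolist() for k,v in p.items()},open('pics/w18.json','w'))"; python3 go.py .5655 .433 .178 133
```

```text
pos [0.5897 0.405  0.3422] yaw 133.04 F [ 0.4 -0.9 -0.1] gap 0.601 t 33.825 j6 -11.3
inc [0.0369 0.002  0.1642] turn 0.04
```

View pics/w18.png

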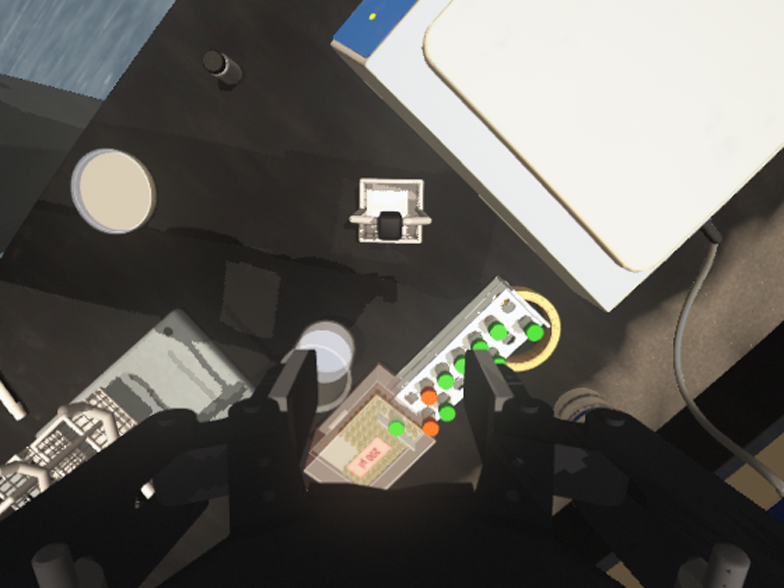

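```bash
python3 -c "
from h import *
import json
W=json.load(open('pics/w18.json'));s=lambda u,v:((u+.5)/1.4-.5,(v+.5)/1.4-.5)
print(atz(W,s(390,229),.210)); a=atz(W,s(350,217),.152);b=atz(W,s(430,218),.152);print((a+b)/2,np.degrees(np.arctan2(*(b-a)[1::-1])),np.linalg.norm(a-b))
print('plate edge',[atz(W,s(480,195),z).round(3) for z in(0,.06,.12)])
save(np.load('pics/w18.npy'),'w18c',(240,115,320,185),8)"
```

```text
[0.56519142 0.43164154 0.21      ]
[0.56335774 0.43312784 0.152     ] 42.34319348223321 0.060175907629676874
plate edge [array([0.626, 0.508, 0.   ]), array([0.616, 0.501, 0.06 ]), array([0.606, 0.495, 0.12 ])]
```

View pics/w18c.png

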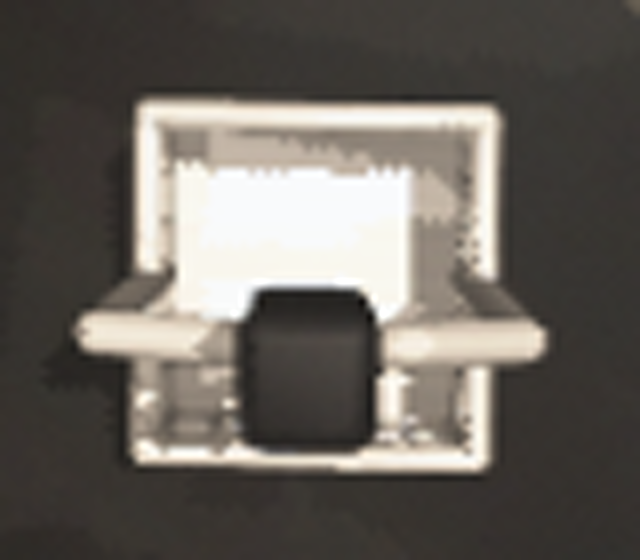

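Request:
send_rows(increments=[0.02,0.0006,0,0,0.0369,0.0006,0,0,0.0369,0.0006,0.05,0,0.0369,0.0006,0.1,0,0.0369,0.0006,0.145,0,0.0369,0.0006,0.164,0,0.0369,0.0006,0.164,0,0.0369,0.0006,0.164,0])

```text
t: 34.83
ee_pos: [0.5656, 0.433, 0.1835]
eef_rot: [[-0.681, 0.732, 0.004], [0.732, 0.681, 0.003], [-0.001, 0.005, -1.0]]
force: [-0.6, 0.4, 0.5]
finger_gap: 0.601
```

Request:
send_rows(increments=[0,0,0,0,0,0,0,0,0,0,0,0,0,0,0,0,0,0,0,0,0,0,0,0], grip=1)

```text
t: 35.58
ee_pos: [0.5654, 0.4324, 0.1819]
eef_rot: [[-0.681, 0.732, 0.002], [0.732, 0.681, 0.001], [-0.0, 0.002, -1.0]]
force: [-1.4, -0.9, 5.5]
finger_gap: 0.178
```

Request:
send_rows(increments=[0,0,-0.02,0,0,0,-0.05,0,0,0,-0.08,0,0,0,-0.105,0,0,0,-0.105,0])

```text
t: 36.2
ee_pos: [0.5655, 0.4327, 0.2874]
eef_rot: [[-0.681, 0.732, 0.003], [0.732, 0.681, 0.002], [-0.001, 0.004, -1.0]]
force: [0.6, 0.3, -1.9]
finger_gap: 0.177
```

```bash
python3 go.py .41 .3 .285 172;python3 go.py .4375 .126 .272 172; python3 -c "
from h import *
grab('wrist','w19',scale=1.4)"
```

```text
pos [0.5655 0.4327 0.2874] yaw 132.94 F [ 0.6  0.3 -1.9] gap 0.177 t 36.2 j6 -8.3
inc [ 0.0088 -0.2043  0.0016] turn -39.06
pos [0.5655 0.4327 0.2874] yaw 132.94 F [ 0.6  0.3 -1.9] gap 0.177 t 36.2 j6 -8.3
inc [-0.1373 -0.3027  0.0143] turn -39.06
```

View pics/w19.png

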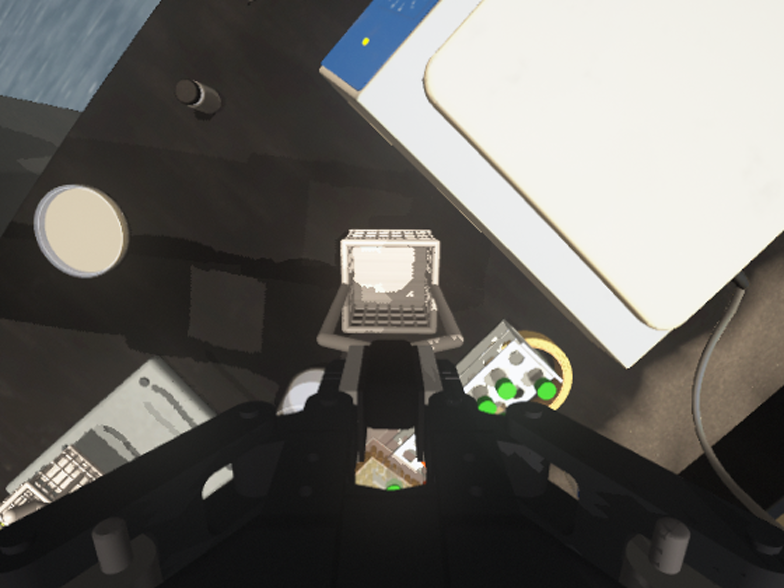

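Request:
send_rows(increments=[0.001,-0.03,0,0,0.002,-0.07,0,-4,0.004,-0.115,0,-9,0.006,-0.16,0,-14,0.0088,-0.204,0,-20,-0.025,-0.24,0,-26,-0.061,-0.276,0.006,-32,-0.1,-0.29,0.014,-39,-0.13,-0.301,0.0165,-39,-0.1373,-0.3027,0.0165,-39])

```text
t: 37.5
ee_pos: [0.4368, 0.124, 0.2661]
eef_rot: [[-0.99, 0.143, -0.004], [0.143, 0.99, -0.001], [0.003, -0.001, -1.0]]
force: [-1.1, -0.9, -1.0]
finger_gap: 0.177
```

Request:
send_rows(increments=[0,0,0,0,0,0,0,0,0,0,0,0])

```text
t: 37.88
ee_pos: [0.4367, 0.1265, 0.2687]
eef_rot: [[-0.99, 0.139, 0.0], [0.139, 0.99, 0.0], [0.0, 0.0, -1.0]]
force: [0.3, -0.4, -1.5]
finger_gap: 0.179
```

```bash
python3 go.py .494 .118 .271 172; python3 -c "
from h import *
grab('wrist','w20',scale=1.4)
grab('side','s20',(220,165,335,265),6)"
```

```text
pos [0.4367 0.1265 0.2687] yaw 172.03 F [ 0.3 -0.4 -1.5] gap 0.179 t 37.875 j6 -70.2
inc [-0.0579 -0.0004 -0.0023] turn 0.03
```

View pics/s20.png

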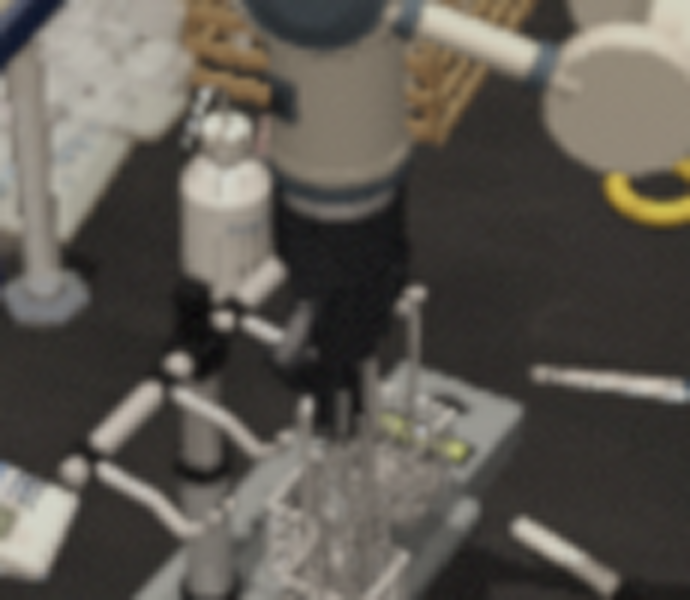

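View pics/w20.png

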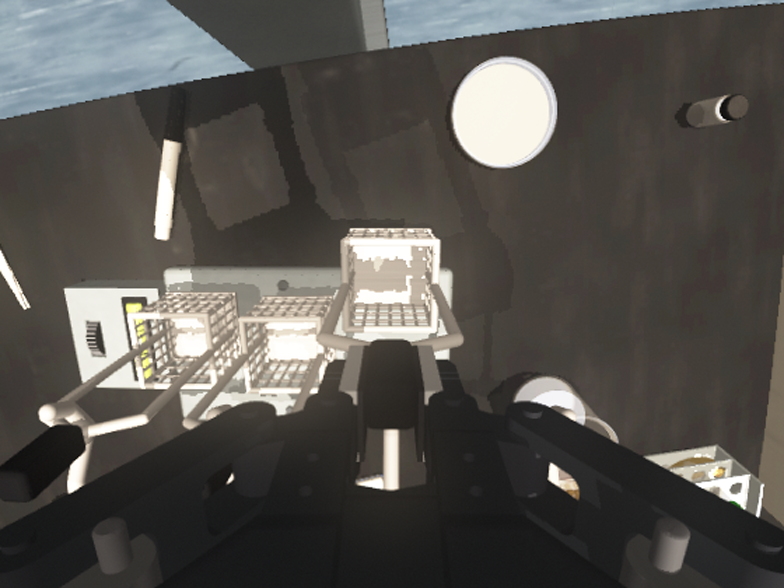

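Request:
send_rows(increments=[-0.01,0,-0.002,0,-0.02,0,-0.002,0,-0.03,0,-0.002,0,-0.04,0,-0.002,0,-0.05,0,-0.002,0,-0.0578,0,-0.002,0,-0.0578,0,-0.002,0,-0.0578,0,-0.002,0])

```text
t: 38.98
ee_pos: [0.4941, 0.1175, 0.2707]
eef_rot: [[-0.99, 0.14, -0.0], [0.14, 0.99, 0.0], [0.0, 0.0, -1.0]]
force: [-0.3, -0.2, -1.5]
finger_gap: 0.173
```

```bash
python3 go.py .494 .118 .24 172; python3 -c "
from h import *
grab('side','s21',(220,165,335,265),6)"
```

```text
pos [0.4941 0.1175 0.2707] yaw 171.95 F [-0.3 -0.2 -1.5] gap 0.173 t 38.975 j6 -72.4
inc [0.0001 0.0004 0.0307] turn -0.05
```

View pics/s21.png

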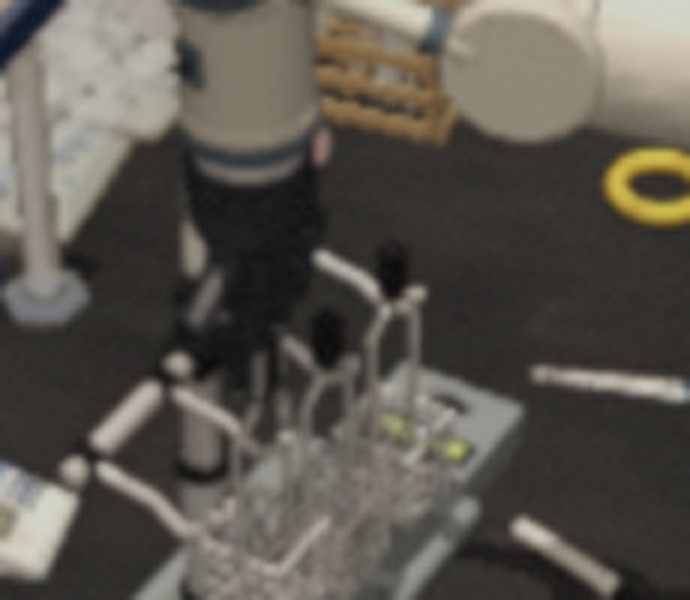

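Request:
send_rows(increments=[0,0,0.006,0,0,0,0.012,0,0,0,0.018,0,0,0,0.024,0,0,0,0.028,0,0,0,0.031,0,0,0,0.033,0,0,0,0.035,0,0,0,0.035,0])

```text
t: 40.15
ee_pos: [0.495, 0.1179, 0.2375]
eef_rot: [[-0.99, 0.14, 0.004], [0.14, 0.99, 0.001], [-0.004, 0.002, -1.0]]
force: [2.2, 1.6, 6.0]
finger_gap: 0.174
```

Request:
send_rows(increments=[0,0,-0.001,0,0,0,-0.001,0,0,0,-0.001,0,0,0,-0.001,0,0,0,-0.02,0,0,0,-0.06,0,0,0,-0.11,0,0,0,-0.11,0], grip=0.2)

```text
t: 41.15
ee_pos: [0.4949, 0.1176, 0.3507]
eef_rot: [[-0.99, 0.14, 0.008], [0.14, 0.99, 0.001], [-0.008, 0.002, -1.0]]
force: [0.0, -0.1, 0.8]
finger_gap: 0.397
```

```bash
python3 go.py .36 .1 .35 172
```

```text
pos [0.4949 0.1176 0.3507] yaw 171.94 F [ 0.  -0.1  0.8] gap 0.397 t 41.15 j6 -72.4
inc [ 0.1311 -0.0363 -0.0005] turn -0.06
```

Request:
send_rows(increments=[0.02,-0.05,0,0,0.02,-0.1,0,0,0.0,-0.15,0,0,-0.02,-0.2,0,0,-0.03,-0.25,0,0,-0.03,-0.28,0,0,-0.03,-0.28,0,0])

```text
t: 42.02
ee_pos: [0.4842, -0.1658, 0.344]
eef_rot: [[-0.99, 0.144, -0.003], [0.144, 0.99, 0.001], [0.003, 0.0, -1.0]]
force: [0.0, 0.7, 0.4]
finger_gap: 0.402
```

```bash
python3 -c "
from h import *
grab('wrist','w22',scale=1.4)
im=grab('side','s22',(185,165,335,295),5)
grab('side','s22f',scale=1.4)
grab('top','t22',scale=1.4)"; python3 go.py .5 -.15 .35 172
```

```text
pos [ 0.4847 -0.163   0.3455] yaw 172.01 F [-0.2  0.6  0.4] gap 0.401 t 42.225 j6 -104.4
inc [-0.0133  0.015  -0.0045] turn 0.01
```

View pics/s22.png

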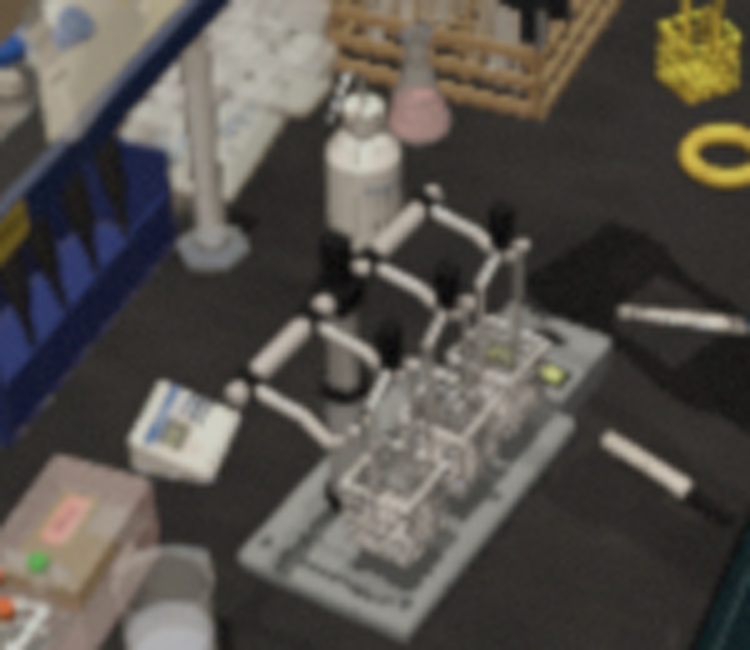

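View pics/w22.png

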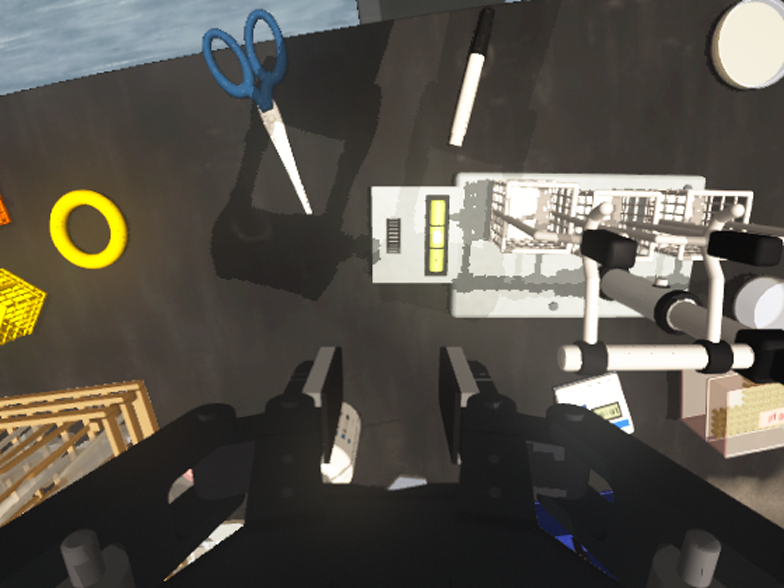

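View pics/t22.png

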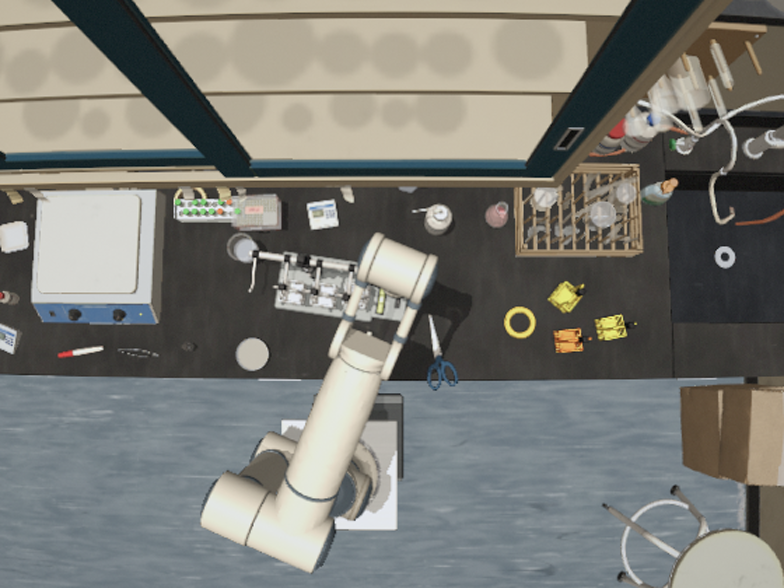

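View pics/s22f.png

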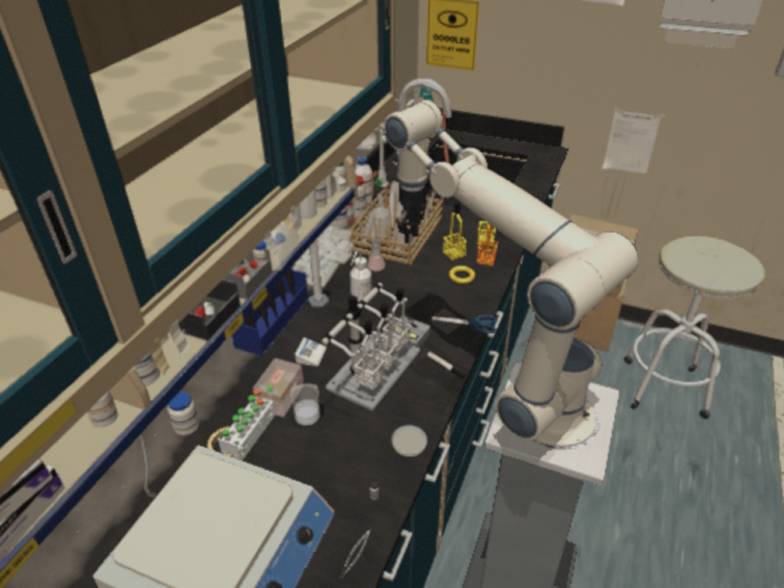

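```bash
python3 -c "
from rig import ticket
print(ticket.close_job())"
```

```text
the job is handed in; nothing more can be done
None
```

I set up the stand in the order asked and handed the job in at about 42 s of the 200 s allowed.

- **Mast:** I raised it by its top grip until travel was blocked and the button popped out.
- **Level:** I rolled the thumbwheel in two strokes, which moved the bubble from about -12.6 mm to the middle.
- **Baskets:** Only three steel baskets were on the bench. They now hang on hooks 2, 3 and 4. I left hook 1 free because it is close to the beaker.

In the last wrist, side and top pictures:
- All three baskets hang in their hooks' dips.
- The button still stands proud of the outer tube.
- The bubble lies midway between the two lines.
- The beaker and wash bottle are upright.
- The yellow and orange look-alikes were not touched.
- The gripper is clear of everything.

My camera estimate of the mast height was only rough, about 66–70 mm. I took it as pinned because the button shows through the hole and upward travel is blocked. No check failed.

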